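Find and mark the balance point of a steel-shod beech stick

ROBOT

A 6-joint arm with a two-finger parallel gripper is mounted at the origin on the work surface. World frame = base frame: x ahead of the robot, y to its left, z up, the work surface at z = 0. Lengths are in m, angles in rad, forces in N, time in s.
With the tool pointing down it reaches from about 0.375 to 0.925 m from the base axis. Payload 5.7 kg.
Tool frame: the origin (TCP) lies at the very end of the fingers, on their centre line; the grasp point (between the pads) lies 19 mm behind it (env.pinch_z is the y of the grasp point in the tool frame, in m); y points along the fingers, x is the direction in which the jaws open and shut, and the axes are right-handed (so a half turn about y gives the same grasp; the last joint's range is limited). The gripper opens to 85 mm and grips with 20 to 120 N. Pads are 22 mm wide; open, the fingers measure 114 mm over their backs; the gripper's body (76 mm by 85 mm) begins 54 mm behind the grasp point. The pads swing forward as they close: fully open they stand 13 mm farther back than shut.
Start: joints at [1.02, 0.359, 1.51, -0, 1.272, -0.115], TCP at [0.253, 0.544, 0.231] pointing down, gripper open.
Joint ranges: [-2.97, 2.97], [-1.01, 2.36], [0.21, 2.38], [-0.96, 4.11], [0.2, 2.71], [-2.98, 2.98]. Speed limits (rad/s): [2.39, 2.39, 3.14, 3.14, 3.14, 3.14].

INTERFACE

Orientations are given as a unit quaternion [w, x, y, z].
In Python, from plant import env gives the robot as it stands.
- The arm moves only by the tool arm_command, never from a script. Its argument "moves" is a list of rows, each a list of 5 numbers: the opening, from 0 (shut) to 1 (fully open), then the shift along the tool's x, y, z in mm, then the turn about the tool's y in rad. A call has 1 to 5 rows; each row shifts and turns the commanded pose from where the row before left it, along the tool's axes as they then stand; what a row does not reach is not made up. A row lasts 1/8 s, in which the tool goes at most 62.5 mm and 10.7 degrees, less where a joint would pass 70% of its speed; a pose out of reach is approached as far as the arm can. A call with a gripper value outside its range is refused whole. The fingers move at their own pace and stop on an object; "newtons" is the grip in N (left out, the last holds). Time passes only in rows, so rows that do not move let the fingers close. It gives the time, the measured TCP pose, the force and the opening at its end, in the units of the state.
- env.observe(): the state, without advancing time (a new reading comes with each control period).
- env.read_camera(name): name is "side" or "top" or "wrist"; returns (picture, depth): 384x512x3 uint8, blue, green, red; 384x512 float32, m along the optical axis (not along the pixel's ray), 0 where there is no reading.
- env.camera_params(name): a dict with "camera_matrix" (3x3 intrinsics, pixels), "R" (3x3) and "t" (3): a world point X has camera coordinates R X + t; the wrist camera has in their place "tool_from_camera" (4x4, takes a point from camera to tool coordinates, whose origin is the TCP and whose axes are the tool frame's). Camera axes: x right, y down, z forward; pixel columns grow to the right and rows downward; lengths in m; the calibration is good to about 2 mm. A picture is of the moment at which its call begins: read the wrist's pose just before it. camera_params takes no time and is no camera call.
- env.job_done(): hands the job in, once; it reports no verdict.
The state is a dict: "t": time; "joint_positions": joint angles; "qd": joint speeds; "joint_efforts": joint torques, N m; "position": TCP position; "tool_rot": TCP orientation; "wrist_force": force on the tool from outside, world axes, zero at the start; "moment": the same for the moment, N m; "gripper_width": finger opening in m.
Only numpy, scipy, OpenCV 4.12 (cv2) and the standard library are available. Lean on these libraries where they do the work, as an engineer would, in place of code of your own. Each camera call takes 0.05 s, during which the arm holds its last target.

TASK

Take the beech stick out of its rack and lay it flat across the blunt steel edge of the balancing stand, square to the edge, and shift it along until, let go, it settles level on the edge and stays so. Leave it alone for a second or two to be sure, then set the grey marker saddle over the stick, seated down on it directly above the edge, so that the stick is left balanced with the mark at its balance point. Do not knock the piping nozzles or the macaron shells about.

Things in the scene. Friction and masses are not known exactly. Their poses are not given: they have to be found in the camera images.
- stick: Beech bar 300 long x 36 wide x 10 mm thick, one end cased flush in a 50 mm steel shoe. Origin at its centre: x along it towards the shod end, z along its width, y through its thickness; both flat faces alike. Starts on edge (z up) in the rack. Hidden weights (0.08 to 0.17 kg in all) differ each time: it balances on the shod half, 15 to 70 mm from the middle, to be found by feel or trial.
- rack: Stick rack, red-brown wood, fixed, origin under its centre: base 260 x 70 x 6 mm, two slotted blocks at x = +-110 mm (20 long, 37 wide, 40 high). Slots run along x, 13 wide, floor 20 mm above the table: the stick on edge spans 20 to 56 mm, gripped over its 10 mm thickness between the blocks. To balance it must lie flat, so it has to be laid down (on the mat, say) and taken again over its 36 mm width.
- stand: Balancing stand, fixed, origin under its centre: plywood base 180 (x) x 80 (y) x 12 mm; in the middle an upright steel blade, the edge, top 50 mm above the table (foot 30 x 24 mm, up to 22 mm); at x = +-65 mm a soft sprung cork pad (12 x 20 mm, post 20 x 24 mm), top 49 mm up, that sinks 5 mm under about 0.05 N. The stick lies along x; off balance it tips up to 0.09 rad onto one pad.
- edge (a point): Centre of the edge's flat top, 8 mm wide along x (the stick's run) and 24 mm long along y; z up; axes as the stand's. A stick let go rocks for 1 to 2 s before it settles; less than about 4 mm off its balance point it comes level, 8 mm off it is fully tipped. The stick is wider than edge and pads, so fingers can pass down on both sides of it.
- marker: Marker saddle, grey plastic, 25 g: plate 24 (x) x 52 (y) x 4 mm, two 7 mm legs hanging from its y ends (42 mm clear between them, to straddle the stick), upright grip tab on top 12 (x) x 30 (y) mm, from 4 to 32 mm above the origin. Origin at the centre of the plate's underside, which rests on the stick's upper face when seated. Starts on its legs on the mat, origin 10 mm above the table.
- mat: The silicone baking mat with round outlines, fixed, 400 (x) x 250 (y) x 3 mm, lying flat. A good place to lay the stick down. Origin at the centre of its underside.
- nozzle1: Bystander: steel piping nozzle standing upright, 26 mm across, 36 mm tall, left of the mat. Origin at its underside.
- nozzle2: Bystander: steel piping nozzle standing upright, 26 mm across, 36 mm tall, right of the mat. Origin at its underside.
- shell1: Bystander: macaron shell, 41 mm across, 11 mm high, at the far end of the mat, right. Origin at its underside.
- shell2: Bystander: macaron shell, 41 mm across, 11 mm high, at the far end of the mat, left. Origin at its underside.
Not all that is in view belongs to the job. What is shaped like the marker but purple or yellow is not meant.

How it is judged:
On the way, in this order (a step that is already met when the one before it is completed fails the run):
1. the stick lies flat, level and still across the steel edge, let go, with the marker not yet on it (angle between stick's own x axis and vertical between 1.5408 and 1.6008 rad and (angle between stick's own y axis and vertical below 0.06 rad or angle between stick's own y axis and vertical above 3.0816 rad) and z of stick in the frame of edge between 0.002 and 0.008 m and y of stick in the frame of edge between -0.015 and 0.015 m and x of stick in the frame of edge between -0.09 and 0.09 m and angle between the x axis of stick and the x axis of stand, either way round below 0.2 rad and linear speed of stick below 0.02 m/s and angular speed of stick below 0.3 rad/s and contact force between the fingers and stick below 0.02 N and distance between marker and edge above 0.04 m), for 0.5 s.
2. the marker sits on the stick directly above the edge (x of marker in the frame of edge between -0.006 and 0.006 m and z of stick in the frame of marker between -0.0085 and -0.0025 m and angle between the y axis of marker and the z axis of stick, either way round below 0.25 rad and angle between marker's own z axis and vertical below 0.1 rad and linear speed of marker below 0.02 m/s and contact force between the fingers and marker below 0.02 N), for 0.2 s.
At the end, for the whole second after the job is handed in: Stick flat and level (0.03 rad along, 0.06 rad across) on the steel edge alone, square to it within 0.2 rad, centred sideways within 15 mm; marker saddle seated upright on the stick (plate on its upper face within 3 mm), within 6 mm of the edge's middle along the stick; both at rest and let go (all of step 2 and angle between stick's own x axis and vertical between 1.5408 and 1.6008 rad and (angle between stick's own y axis and vertical below 0.06 rad or angle between stick's own y axis and vertical above 3.0816 rad) and z of stick in the frame of edge between 0.002 and 0.008 m and y of stick in the frame of edge between -0.015 and 0.015 m and x of stick in the frame of edge between -0.09 and 0.09 m and angle between the x axis of stick and the x axis of stand, either way round below 0.2 rad and linear speed of stick below 0.02 m/s and angular speed of stick below 0.3 rad/s and contact force between the fingers and stick below 0.02 N); the robot touches nothing.
It fails at once if a piping nozzle or macaron shell is moved by more than 30 mm (distance of any of nozzle1, nozzle2, shell1, shell2 from where it was at the start of the episode above 0.03 m).
It also fails if it takes over 72 s, if anything falls off the work surface, if the arm or the gripper's body presses on something with over 40 N, if the wrist force passes 120 N, or if a joint passes its speed limit or range.

## Working session

There is one attempt and no reset: what is moved stays moved. The work goes in short steps, Python scripts to look and compute and a tool call to move; the robot and the scene stay as the last step left them, time stands still between calls to the robot, and variables do not carry over. Pictures are saved under pics/ and viewed, and the job is handed in when it is done.

Besides the shell and the picture viewer there is one more tool, called after "Emit:" by a JSON object that holds its "op" and its "data", one argument or row to a line. arm_command: Moves the arm, as the interface text tells. Its arguments: {"type":"object","properties":{"moves":{"type":"array"},"newtons":{"type":"number"}},"required":["moves"]}

```bash
ls; mkdir -p pics; python3 - <<'E'
from plant import env
import cv2
print(env.observe())
for n in ["side","top","wrist"]:
    im,d=env.read_camera(n); cv2.imwrite(f"pics/{n}0.png",im)
    p=env.camera_params(n); print(n,{k:v for k,v in p.items()}, d.min(), d.max())
E
```

```text
pics
{'t': 0.0, 'joint_positions': array([ 1.01987372e+00,  3.59503015e-01,  1.51143394e+00,  3.27546723e-05,
        1.27247820e+00, -1.15089976e-01]), 'qd': array([1.01429990e-03, 2.89873671e-05, 1.64041484e-03, 5.04901683e-04,
       7.99873961e-04, 1.30907891e-04]), 'joint_efforts': array([-2.91600627e-04, -5.27619839e+01, -2.78625834e+01, -5.57514977e-04,
        1.34370901e-02, -2.02063723e-05]), 'position': array([0.25293682, 0.54334061, 0.23045418]), 'tool_rot': array([-0.59600275,  0.59654616,  0.37948978, -0.38065851]), 'wrist_force': array([-0.65345195,  0.1434544 ,  0.18331604]), 'moment': array([0.03197894, 0.01502598, 0.02237301]), 'gripper_width': 0.08520704576082301}
side {'camera_matrix': array([[418.32466124,   0.        , 250.24046795],
       [  0.        , 418.32466124, 186.98778458],
       [  0.        ,   0.        ,   1.        ]]), 'R': array([[ 0.85618695, -0.51608877, -0.02441923],
       [-0.28888802, -0.43900763, -0.85077377],
       [ 0.42835456,  0.73547582, -0.52496446]]), 't': array([-0.43166256,  0.20214666,  0.82157908])} 0.0 3.815788
top {'camera_
[... 236 characters left out ...]
, -0.07088749, -0.20886549],
       [ 0.20801535,  0.01925279, -0.97793606]]), 't': array([-0.03164534,  0.55430977,  1.08279911])} 0.0 2.1671474
wrist {'camera_matrix': array([[328.33461379,   0.        , 256.65828743],
       [  0.        , 328.33461379, 193.28241745],
       [  0.        ,   0.        ,   1.        ]]), 'tool_from_camera': array([[ 9.99999521e-01,  4.31160381e-04,  8.78884684e-04,
         3.81687303e-04],
       [-7.25620588e-04, -2.76184280e-01,  9.61104426e-01,
        -1.42860800e-01],
       [ 6.57124284e-04, -9.61104603e-01, -2.76183834e-01,
         6.89274904e-02],
       [ 0.00000000e+00,  0.00000000e+00,  0.00000000e+00,
         1.00000000e+00]])} 0.0 0.4670071
```

View pics/top0.png

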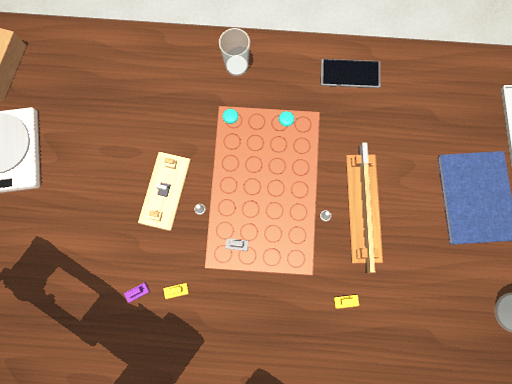

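View pics/side0.png

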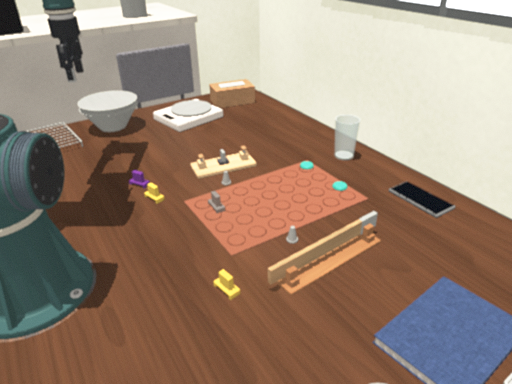

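```bash
cat > h.py <<'E'
import numpy as np, cv2
from plant import env
from scipy.spatial.transform import Rotation as Ro
def cam(n,st=None):
    p=env.camera_params(n);K=p["camera_matrix"]
    if n=="wrist":
        s=st; q=s["tool_rot"]; R=Ro.from_quat([q[1],q[2],q[3],q[0]]).as_matrix()
        T=np.eye(4);T[:3,:3]=R;T[:3,3]=s["position"]; W=T@p["tool_from_camera"]
        return K,W[:3,:3],W[:3,3]
    return K,p["R"].T,-p["R"].T@p["t"]
def toplane(C,uv,z):
    K,R,o=C; uv=np.atleast_2d(uv).astype(float)
    r=np.c_[(uv-K[:2,2])/[K[0,0],K[1,1]],np.ones(len(uv))]@R.T
    return o+r*((z-o[2])/r[:,2])[:,None]
def cloud(C,d):
    K,R,o=C; v,u=np.mgrid[:d.shape[0],:d.shape[1]]
    P=np.dstack([(u-K[0,2])/K[0,0]*d,(v-K[1,2])/K[1,1]*d,d])
    P=P@R.T+o; P[d==0]=np.nan
    return P
def proj(C,X):
    K,R,o=C; c=(np.atleast_2d(X)-o)@R; p=c@K.T; return p[:,:2]/p[:,2:]
def toolR(s):
    q=s["tool_rot"]; return Ro.from_quat([q[1],q[2],q[3],q[0]]).as_matrix()
def rect(P):
    (c,wh,a)=cv2.minAreaRect(np.float32(P[:,:2]*1000)); b=cv2.boxPoints((c,wh,a))
    e=[b[1]-b[0],b[2]-b[1]]; e.sort(key=lambda v:-np.hypot(*v))
    return np.array(c)/1000,[np.hypot(*x) for x in e],np.degrees(np.arctan2(e[0][1],e[0][0]))
E
python3 - <<'E'
from h import *
im,d=env.read_camera("top"); C=cam("top"); P=cloud(C,d)
np.savez("top0.npz",im=im,d=d)
print("tool R\n",toolR(env.observe()))
for n,(u0,v0,u1,v1) in dict(stand=(125,140,205,240),stick=(340,135,390,280),marker=(215,225,260,260)).items():
    c=cv2.resize(im[v0:v1,u0:u1],None,fx=4,fy=4,interpolation=cv2.INTER_CUBIC); cv2.imwrite(f"pics/c_{n}.png",c)
for n,(u,v) in dict(edge=(163,189),pad1=(170,162),pad2=(155,215),stickA=(365,147),stickB=(372,268),stickm=(368,200),mk=(237,244),nz1=(199,209),nz2=(326,215),mat=(260,180),s1=(287,119),s2=(231,117)).items(): print(n,P[v,u].round(4))
E
python3 -c "
import cv2,numpy as np
a=[cv2.imread(f'pics/c_{n}.png') for n in ('stand','stick','marker')]
H=max(x.shape[0] for x in a)
o=np.hstack([np.pad(x,((0,H-x.shape[0]),(0,4),(0,0))) for x in a]);print(o.shape);cv2.imwrite('pics/crops.png',o)"
```

```text
tool R
 [[ 4.22160436e-01 -5.80632538e-04 -9.06520948e-01]
 [ 9.06520436e-01 -9.70513965e-04  4.22160819e-01]
 [-1.12491155e-03 -9.99999360e-01  1.16642663e-04]]
edge [0.5489 0.2341 0.0409]
pad1 [0.6126 0.2234 0.0489]
pad2 [0.4859 0.2442 0.0467]
stickA [ 0.6794 -0.2276  0.0568]
stickB [ 0.4013 -0.2513  0.0567]
stickm [ 0.554  -0.2382  0.0567]
mk [0.4337 0.0518 0.0436]
nz1 [0.5104 0.148  0.0266]
nz2 [ 0.5166 -0.1472  0.0334]
mat [0.5948 0.0116 0.0064]
s1 [ 0.7521 -0.0434  0.0111]
s2 [0.7451 0.0938 0.0172]
(580, 712, 3)
```

View pics/crops.png

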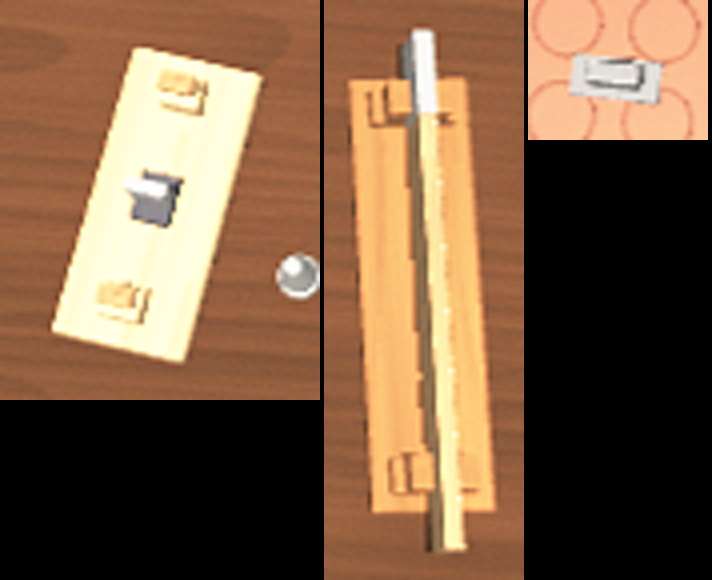

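```bash
cat > m1.py <<'E'
from h import *
z=np.load("top0.npz"); im,d=z["im"],z["d"]; C=cam("top"); P=cloud(C,d)
hsv=cv2.cvtColor(im,cv2.COLOR_BGR2HSV)
def big(m,roi):
    u0,v0,u1,v1=roi; k=np.zeros_like(m); k[v0:v1,u0:u1]=m[v0:v1,u0:u1]
    cs,_=cv2.findContours(k,cv2.RETR_EXTERNAL,cv2.CHAIN_APPROX_NONE); return max(cs,key=cv2.contourArea)[:,0,:]
for n,(u,v) in dict(base=(160,175),stick=(368,200),shoe=(364,152),rack=(355,200),mk=(228,243),mat=(260,190),table=(200,250)).items(): print(n,hsv[v,u])
# stand base
m=((hsv[...,2]>190)&(hsv[...,0]>12)&(hsv[...,0]<35)).astype(np.uint8)*255
c=big(cv2.morphologyEx(m,cv2.MORPH_CLOSE,np.ones((7,7))),(125,140,205,240)); print("stand",rect(toplane(C,c,.012)))
# stick by height >0.05
m=((P[...,2]>.047)&(P[...,2]<.07)).astype(np.uint8)*255
c=big(m,(340,135,390,285)); print("stick(depth)",rect(toplane(C,c,.056)))
# stick by colour, top face bright
m=((hsv[...,2]>150)&(hsv[...,1]<125)).astype(np.uint8)*255
c=big(m,(340,135,390,285)); print("stick(col)",rect(toplane(C,c,.056)),c.min(0),c.max(0))
# rack base
m=((hsv[...,2]>150)).astype(np.uint8)*255
c=big(m,(340,150,385,268)); print("rack",rect(toplane(C,c,.006)))
m=((hsv[...,1]<60)).astype(np.uint8)*255
c=big(m,(215,225,260,260)); print("marker",rect(toplane(C,c,.012)),c.min(0),c.max(0))
for k in ((190,200,208,220),(317,206,335,225)):
    c=big(m,k); print("nozzle",rect(toplane(C,c,.018)))
E
python3 m1.py
```

```text
base [ 29  33 255]
stick [ 23  90 253]
shoe [ 24   5 252]
rack [ 16 141 250]
mk [ 11   9 228]
mat [ 10 129 239]
table [ 11 146 150]
stand (array([0.55234546, 0.23762109]), [np.float32(181.00514), np.float32(81.41184)], np.float32(-9.178662))
stick(depth) (array([ 0.54198413, -0.23697275]), [np.float32(300.39655), np.float32(12.777201)], np.float32(5.0880013))
stick(col) (array([ 0.54199194, -0.23690021]), [np.float32(300.34372), np.float32(17.561386)], np.float32(4.8846555)) [361 142] [375 272]
rack (array([ 0.54632825, -0.23593527]), [np.float32(284.7793), np.float32(106.82299)], np.float32(2.2886825))
marker (array([0.43653705, 0.0547534 ]), [np.float32(51.65686), np.float32(23.619366)], np.float32(87.83321)) [225 238] [248 250]
nozzle (array([0.51315338, 0.14816388]), [np.float32(23.849663), np.float32(23.15965)], np.float32(49.57471))
nozzle (array([ 0.51912085, -0.14666028]), [np.float32(23.709856), np.float32(23.598904)], np.float32(4.165723))
```

```bash
cat >> h.py <<'E'
def plan(tgt,yaw_deg,op,s=None,step=58,turn=0.18):
    """rows to bring TCP to tgt with tool-x yaw (straight line)"""
    s=s or env.observe(); R=toolR(s); p=s["position"]; tgt=np.array(tgt)
    y0=np.arctan2(R[1,0],R[0,0]); dy=(np.radians(yaw_deg)-y0+np.pi/2)%np.pi-np.pi/2 if yaw_deg is not None else 0
    n=int(max(np.ceil(np.linalg.norm(tgt-p)*1000/step),np.ceil(abs(dy)/turn),1))
    dw=(tgt-p)*1000/n
    print("from",p.round(4),"yaw",np.degrees(y0).round(2),"turn total",round(-dy,3),"n",n)
    for i in range(n):
        y=y0+dy*i/n; c,si=np.cos(y),np.sin(y)
        # tool x=(c,s,0) y=(0,0,-1) z=x cross y
        X=np.array([c,si,0]);Y=np.array([0,0,-1.]);Z=np.cross(X,Y)
        print([op]+[float(round(v,1)) for v in (dw@X,dw@Y,dw@Z)]+[float(round(-dy/n,4))])
def show(tag=""):
    s=env.observe(); R=toolR(s); print(tag,"t",round(s["t"],2),"p",s["position"].round(4),"yaw",np.degrees(np.arctan2(R[1,0],R[0,0])).round(2),"F",s["wrist_force"].round(2),"w",round(s["gripper_width"],4)); return s
E
python3 -c "
from h import *
plan([0.577,-0.234,0.16],95,1)"
```

```text
from [0.2531 0.5436 0.2308] yaw 65.03 turn total -0.523 n 15
[1, -37.9, 4.7, -41.5, -0.0349]
[1, -39.3, 4.7, -40.1, -0.0349]
[1, -40.7, 4.7, -38.7, -0.0349]
[1, -42.0, 4.7, -37.3, -0.0349]
[1, -43.3, 4.7, -35.8, -0.0349]
[1, -44.5, 4.7, -34.3, -0.0349]
[1, -45.7, 4.7, -32.7, -0.0349]
[1, -46.8, 4.7, -31.1, -0.0349]
[1, -47.8, 4.7, -29.4, -0.0349]
[1, -48.8, 4.7, -27.7, -0.0349]
[1, -49.8, 4.7, -26.0, -0.0349]
[1, -50.6, 4.7, -24.3, -0.0349]
[1, -51.5, 4.7, -22.5, -0.0349]
[1, -52.2, 4.7, -20.7, -0.0349]
[1, -52.9, 4.7, -18.9, -0.0349]
```

Emit:
{"op": "arm_command", "data": {
  "moves": [
    [1, -38, 5, -41, -0.035],
    [1, -39, 5, -40, -0.035],
    [1, -41, 5, -39, -0.035],
    [1, -42, 5, -37, -0.035],
    [1, -43, 5, -36, -0.035]
  ],
  "newtons": 40
}}

```text
t: 0.82
position: [0.3615, 0.2834, 0.2062]
tool_rot: [-0.56, 0.561, 0.431, -0.431]
wrist_force: [1.2, -0.3, 0.2]
gripper_width: 0.0854
```

Emit:
{"op": "arm_command", "data": {
  "moves": [
    [1, -44, 5, -34, -0.035],
    [1, -46, 5, -33, -0.035],
    [1, -47, 5, -31, -0.035],
    [1, -48, 5, -29, -0.035],
    [1, -49, 5, -28, -0.035]
  ]
}}

```text
t: 1.45
position: [0.4695, 0.0237, 0.1812]
tool_rot: [-0.521, 0.521, 0.478, -0.478]
wrist_force: [1.0, 0.5, 0.7]
gripper_width: 0.0857
```

Emit:
{"op": "arm_command", "data": {
  "moves": [
    [1, -50, 5, -26, -0.035],
    [1, -51, 5, -24, -0.035],
    [1, -51, 5, -22, -0.035],
    [1, -52, 5, -21, -0.035],
    [1, -53, 5, -19, -0.035]
  ]
}}

```text
t: 2.08
position: [0.5775, -0.2353, 0.156]
tool_rot: [-0.477, 0.477, 0.522, -0.522]
wrist_force: [0.2, -0.5, -0.6]
gripper_width: 0.0851
```

```bash
python3 - <<'E'
from h import *
s=show(); im,d=env.read_camera("wrist"); s=show(); np.savez("w1.npz",im=im,d=d,**{k:s[k] for k in("tool_rot","position")}); cv2.imwrite("pics/w1.png",im)
P=cloud(cam("wrist",s),d); print(np.nanmin(P[...,2]),np.nanmax(P[...,2]))
E
```

```text
t 2.08 p [ 0.5775 -0.2353  0.156 ] yaw 95.16 F [ 0.16 -0.53 -0.63] w 0.0851
 t 2.12 p [ 0.5809 -0.2427  0.1558] yaw 95.13 F [ 4.53 -5.86  0.82] w 0.0856
-0.0038077560274131783 0.25080708598535467
```

View pics/w1.png

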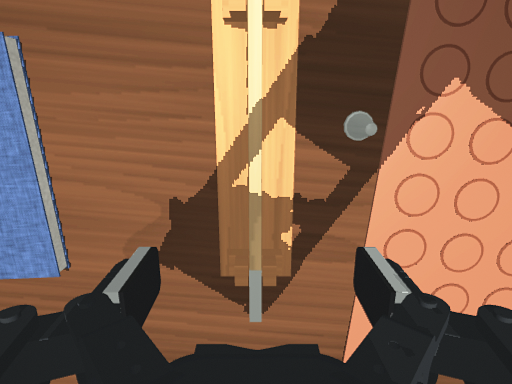

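Emit:
{"op": "arm_command", "data": {
  "moves": [
    [1, 0, 45, 0, 0],
    [1, 0, 45, 0, 0],
    [1, 0, 40, 0, 0],
    [1, 0, 0, 0, 0]
  ]
}}

```text
t: 2.62
position: [0.5741, -0.2318, 0.0233]
tool_rot: [0.48, -0.475, -0.521, 0.522]
wrist_force: [-0.2, -0.0, 0.1]
gripper_width: 0.0854
```

```bash
python3 - <<'E'
from h import *
s=show(); im,d=env.read_camera("wrist"); s=show(); cv2.imwrite("pics/w2.png",im)
E
```

```text
t 2.62 p [ 0.5741 -0.2318  0.0233] yaw 95.1 F [-0.18 -0.04  0.06] w 0.0854
 t 2.67 p [ 0.5759 -0.2328  0.0254] yaw 95.11 F [-0.27 -0.45  0.07] w 0.0853
```

View pics/w2.png

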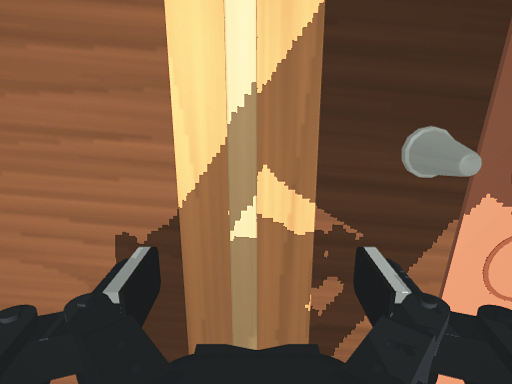

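Emit:
{"op": "arm_command", "data": {
  "moves": [
    [1, -4, 0, 0, 0],
    [0.05, 0, 0, 0, 0],
    [0.05, 0, 0, 0, 0],
    [0.05, 0, 0, 0, 0],
    [0.05, 0, 0, 0, 0]
  ]
}}

```text
t: 3.3
position: [0.5774, -0.2374, 0.0265]
tool_rot: [0.477, -0.477, -0.522, 0.522]
wrist_force: [-0.3, 0.8, -0.7]
gripper_width: 0.0124
```

```bash
python3 - <<'E'
from h import *
s=show(); im,d=env.read_camera("wrist"); s=show(); cv2.imwrite("pics/w3.png",im)
E
```

```text
t 3.3 p [ 0.5774 -0.2374  0.0265] yaw 95.11 F [-0.31  0.82 -0.72] w 0.0124
 t 3.35 p [ 0.5775 -0.2375  0.0266] yaw 95.12 F [ 0.83 -0.12 -0.14] w 0.0093
```

View pics/w3.png

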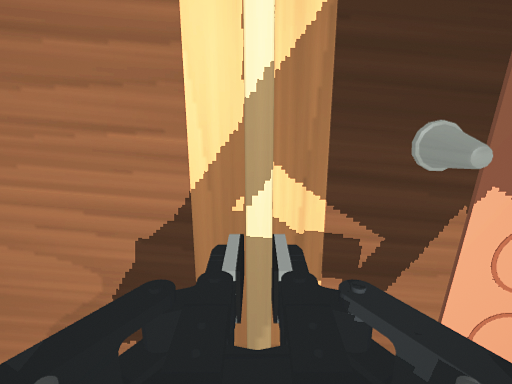

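Emit:
{"op": "arm_command", "data": {
  "moves": [
    [0.05, 0, -30, 0, 0],
    [0.05, 0, -40, 0, 0],
    [0.05, 0, 0, 0, 0],
    [0.05, 0, 0, 0, 0]
  ]
}}

```text
t: 3.85
position: [0.5768, -0.2371, 0.0957]
tool_rot: [0.478, -0.477, -0.522, 0.522]
wrist_force: [-0.3, 0.2, -1.6]
gripper_width: 0.0095
```

```bash
python3 - <<'E'
from h import *
s=show(); F=[];M=[]
for i in range(16):
    im,d=env.read_camera("side"); s=env.observe();F.append(s["wrist_force"]);M.append(s["moment"])
F=np.array(F);M=np.array(M)
print(F.mean(0),F.std(0)); print(M.mean(0),M.std(0)); print(M.round(3)[:6])
cv2.imwrite("pics/s3.png",im); show()
E
```

```text
t 3.85 p [ 0.5768 -0.2371  0.0957] yaw 95.11 F [-0.28  0.19 -1.61] w 0.0095
[ 0.0341792  -0.1292607  -1.27093443] [0.55322376 0.47928469 0.70174703]
[ 0.00042114 -0.02183994 -0.00217641] [0.02622239 0.02628185 0.02869214]
[[ 0.024 -0.05  -0.015]
 [-0.05   0.015 -0.002]
 [ 0.017 -0.025  0.03 ]
 [-0.017  0.01   0.011]
 [-0.005 -0.007 -0.012]
 [ 0.021 -0.002  0.036]]
 t 4.65 p [ 0.5774 -0.2375  0.0964] yaw 95.11 F [ 1.05  0.9  -1.37] w 0.0096
```

View pics/s3.png

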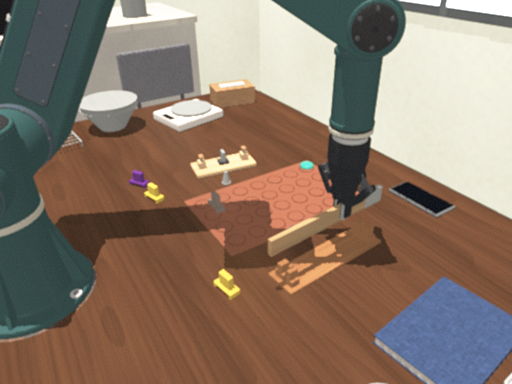

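```bash
python3 - <<'E'
from h import *
plan([0.590,-0.0707,0.06],80.8,0.05)
E
```

```text
from [ 0.5774 -0.2375  0.0964] yaw 95.11 turn total 0.25 n 3
[0.05, 55.0, 12.1, -9.1, 0.0833]
[0.05, 55.6, 12.1, -4.5, 0.0833]
[0.05, 55.7, 12.1, 0.1, 0.0833]
```

Emit:
{"op": "arm_command", "data": {
  "moves": [
    [0.05, 55, 12, -9, 0.083],
    [0.05, 56, 12, -4, 0.083],
    [0.05, 56, 12, 0, 0.084],
    [0.05, 0, 0, 0, 0],
    [0.05, 0, 40, 0, 0]
  ]
}}

```text
t: 5.28
position: [0.5931, -0.0704, 0.0227]
tool_rot: [-0.536, 0.54, 0.46, -0.457]
wrist_force: [0.5, -0.1, -1.5]
gripper_width: 0.0096
```

Emit:
{"op": "arm_command", "data": {
  "moves": [
    [0.05, 0, 0, 0, 0],
    [0.05, 0, 0, 0, 0]
  ]
}}

```text
t: 5.52
position: [0.5898, -0.0709, 0.021]
tool_rot: [-0.538, 0.539, 0.458, -0.458]
wrist_force: [-0.1, -0.3, -1.0]
gripper_width: 0.0094
```

Emit:
{"op": "arm_command", "data": {
  "moves": [
    [0.05, 0, 6, 0, 0],
    [0.05, 0, 5, 0, 0],
    [0.05, 0, 0, 0, 0],
    [1, 0, 0, 0, 0],
    [1, 0, 0, 0, 0]
  ]
}}

```text
t: 6.15
position: [0.5894, -0.07, 0.0094]
tool_rot: [-0.539, 0.539, 0.458, -0.458]
wrist_force: [-0.2, 0.6, -0.3]
gripper_width: 0.0453
```

Emit:
{"op": "arm_command", "data": {
  "moves": [
    [1, 0, 0, 0, 0],
    [1, 0, 0, 0, 0]
  ]
}}

```text
t: 6.4
position: [0.5893, -0.07, 0.0093]
tool_rot: [0.539, -0.539, -0.458, 0.458]
wrist_force: [-0.4, -0.4, 0.5]
gripper_width: 0.0807
```

```bash
python3 - <<'E'
from h import *
s=show(); im,d=env.read_camera("wrist"); s=show(); cv2.imwrite("pics/w4.png",im)
E
```

```text
t 6.4 p [ 0.5893 -0.07    0.0093] yaw 80.79 F [-0.38 -0.36  0.45] w 0.0807
 t 6.45 p [ 0.5894 -0.07    0.0093] yaw 80.79 F [-0.19 -0.29  0.82] w 0.0849
```

View pics/w4.png

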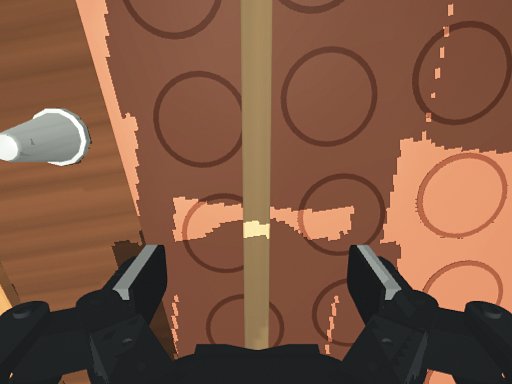

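Emit:
{"op": "arm_command", "data": {
  "moves": [
    [1, 15, -5, 15, 0],
    [1, 15, 0, 0, 0],
    [1, 5, 0, 0, 0],
    [1, 5, 0, 0, 0],
    [1, 5, 0, 0, 0]
  ]
}}

```text
t: 7.08
position: [0.5821, -0.0229, 0.0143]
tool_rot: [-0.538, 0.539, 0.458, -0.458]
wrist_force: [0.4, 0.6, 0.1]
gripper_width: 0.0853
```

Emit:
{"op": "arm_command", "data": {
  "moves": [
    [1, 4, 0, 0, 0],
    [1, 3, 0, 0, 0],
    [1, 0, 0, 0, 0],
    [1, 0, 0, 0, 0]
  ]
}}

```text
t: 7.58
position: [0.5829, -0.0164, 0.0143]
tool_rot: [-0.539, 0.539, 0.458, -0.458]
wrist_force: [0.2, 0.3, -0.5]
gripper_width: 0.0853
```

```bash
python3 - <<'E'
from h import *
s=show(); im,d=env.read_camera("wrist"); s=show(); cv2.imwrite("pics/w5.png",im)
E
```

```text
t 7.58 p [ 0.5829 -0.0164  0.0143] yaw 80.78 F [ 0.17  0.26 -0.52] w 0.0853
 t 7.62 p [ 0.5829 -0.0165  0.0143] yaw 80.78 F [ 0.22 -0.89 -0.68] w 0.0854
```

View pics/w5.png

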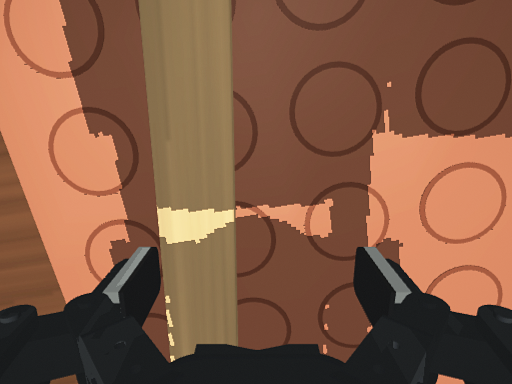

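```bash
python3 - <<'E'
from h import *
s=env.observe(); C=cam("wrist",s)
im=cv2.imread("pics/w5.png"); hsv=cv2.cvtColor(im,cv2.COLOR_BGR2HSV); print(hsv[100,190],hsv[100,300],hsv[225,200])
R=toolR(s)
for v in (20,60,100,140,180,260,280,300):
    row=hsv[v].astype(int); m=np.where((row[:,0]>17)&(row[:,0]<32)&(np.arange(512)<330)&(np.arange(512)>120))[0]
    if len(m)<20: print(v,len(m)); continue
    P=toplane(C,[[m.min(),v],[m.max(),v]],.013); q=(P-s["position"])@R*1000
    print(v,m.min(),m.max(),P.round(4).tolist(),"tool xz",q[:,[0,2]].round(1).tolist())
E
```

```text
[ 18 112 148] [  9 131 125] [ 23  90 245]
20 141 230 [[0.478, -0.0457, 0.013], [0.4836, -0.0109, 0.013]] tool xz [[-45.7, 98.9], [-10.4, 98.9]]
60 144 231 [[0.4925, -0.0483, 0.013], [0.4982, -0.0132, 0.013]] tool xz [[-45.9, 84.1], [-10.3, 84.1]]
100 148 232 [[0.5081, -0.0506, 0.013], [0.5137, -0.0156, 0.013]] tool xz [[-45.7, 68.4], [-10.3, 68.4]]
140 152 233 [[0.5247, -0.0531, 0.013], [0.5303, -0.0182, 0.013]] tool xz [[-45.5, 51.6], [-10.2, 51.6]]
180 155 233 [[0.5424, -0.0562, 0.013], [0.548, -0.0214, 0.013]] tool xz [[-45.7, 33.6], [-10.5, 33.7]]
260 162 235 [[0.5818, -0.0626, 0.013], [0.5874, -0.0276, 0.013]] tool xz [[-45.7, -6.3], [-10.3, -6.3]]
280 164 235 [[0.5926, -0.0642, 0.013], [0.5982, -0.0296, 0.013]] tool xz [[-45.6, -17.2], [-10.5, -17.2]]
300 165 236 [[0.6037, -0.0664, 0.013], [0.6094, -0.0311, 0.013]] tool xz [[-46.0, -28.5], [-10.2, -28.5]]
```

Emit:
{"op": "arm_command", "data": {
  "moves": [
    [1, -28, 0, 0, 0],
    [1, 0, 5, 0, 0],
    [0.6, 0, 5, 0, 0],
    [0.3, 0, 0, 0, 0],
    [0.3, 0, 0, 0, 0]
  ]
}}

```text
t: 8.25
position: [0.5785, -0.0435, 0.0044]
tool_rot: [0.538, -0.538, -0.458, 0.458]
wrist_force: [1.0, -0.1, -0.2]
gripper_width: 0.0341
```

Emit:
{"op": "arm_command", "data": {
  "moves": [
    [0.3, 0, 0, 0, 0],
    [0.3, 0, 0, 0, 0]
  ]
}}

```text
t: 8.5
position: [0.5786, -0.0436, 0.0044]
tool_rot: [-0.538, 0.539, 0.458, -0.458]
wrist_force: [0.3, 1.2, 0.5]
gripper_width: 0.0346
```

```bash
python3 - <<'E'
from h import *
s=show(); im,d=env.read_camera("wrist"); s=show(); cv2.imwrite("pics/w6.png",im)
E
```

```text
t 8.5 p [ 0.5786 -0.0436  0.0044] yaw 80.8 F [0.26 1.16 0.52] w 0.0346
 t 8.55 p [ 0.5786 -0.0437  0.0044] yaw 80.79 F [-0.05  0.78  0.86] w 0.0348
```

View pics/w6.png

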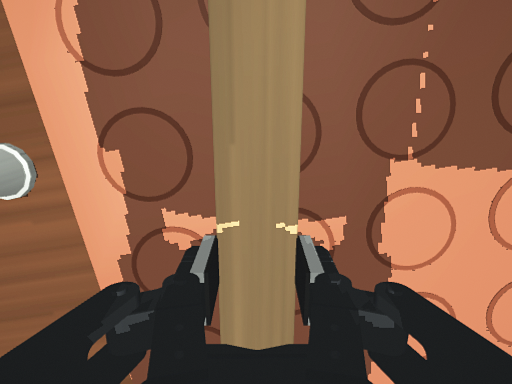

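Emit:
{"op": "arm_command", "data": {
  "moves": [
    [0.3, 0, -30, 0, 0],
    [0.3, 0, -55, 0, 0],
    [0.3, 0, 0, 0, 0],
    [0.3, 0, 0, 0, 0]
  ]
}}

```text
t: 9.05
position: [0.578, -0.0439, 0.0891]
tool_rot: [0.539, -0.538, -0.458, 0.458]
wrist_force: [-0.9, 0.7, -1.2]
gripper_width: 0.0347
```

```bash
python3 - <<'E'
from h import *
s=show(); F=[];M=[]
for i in range(40):
    im,d=env.read_camera("top"); s=env.observe();F.append(s["wrist_force"]);M.append(s["moment"])
F=np.array(F);M=np.array(M)
print(F.mean(0),F.std(0)); print(M.mean(0),M.std(0)/40**.5)
R=toolR(s); print("tool frame M",M.mean(0)@R,"F",F.mean(0)@R)
cv2.imwrite("pics/t6.png",im); show()
E
```

```text
t 9.05 p [ 0.578  -0.0439  0.0891] yaw 80.79 F [-0.9   0.75 -1.16] w 0.0347
[ 0.06201116  0.13038317 -1.22302254] [0.32040451 0.51284153 0.50832921]
[0.00026299 0.01762766 0.00132455] [0.00446713 0.00405332 0.00417117]
tool frame M [ 0.01744225 -0.00132635  0.00256255] F [ 0.13875968  1.22300668 -0.04036959]
 t 11.05 p [ 0.5784 -0.0439  0.0893] yaw 80.79 F [ 0.71 -1.05 -0.95] w 0.0349
```

View pics/t6.png

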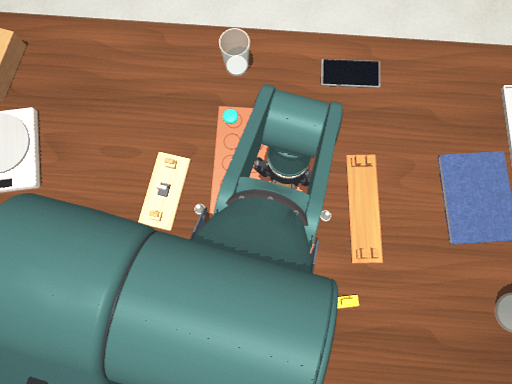

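```bash
python3 - <<'E'
from h import *
plan([0.5427,0.2391,0.075],80.8,0.3)
E
```

```text
from [ 0.5784 -0.0439  0.0893] yaw 80.79 turn total -0.0 n 5
[0.3, 54.7, 2.9, 16.1, -0.0]
[0.3, 54.7, 2.9, 16.1, -0.0]
[0.3, 54.7, 2.9, 16.1, -0.0]
[0.3, 54.7, 2.9, 16.1, -0.0]
[0.3, 54.7, 2.9, 16.1, -0.0]
```

Emit:
{"op": "arm_command", "data": {
  "moves": [
    [0.3, 55, 3, 16, 0],
    [0.3, 55, 3, 16, 0],
    [0.3, 55, 3, 16, 0],
    [0.3, 54, 3, 16, 0],
    [0.3, 54, 3, 16, 0]
  ]
}}

```text
t: 11.68
position: [0.543, 0.2402, 0.0743]
tool_rot: [-0.538, 0.539, 0.458, -0.458]
wrist_force: [-0.1, 0.7, -2.0]
gripper_width: 0.0346
```

Emit:
{"op": "arm_command", "data": {
  "moves": [
    [0.3, 0, 0, 0, 0],
    [0.3, 0, 8, 0, 0],
    [0.3, 0, 0, 0, 0],
    [0.3, 0, 0, 0, 0]
  ]
}}

```text
t: 12.18
position: [0.5434, 0.237, 0.0661]
tool_rot: [0.539, -0.539, -0.458, 0.458]
wrist_force: [-0.2, 0.0, -0.6]
gripper_width: 0.0351
```

```bash
python3 - <<'E'
from h import *
s=show(); im,d=env.read_camera("side"); s=show(); cv2.imwrite("pics/s7.png",cv2.resize(im[100:260,130:400],None,fx=2.9,fy=2.9,interpolation=cv2.INTER_CUBIC))
im,d=env.read_camera("wrist"); cv2.imwrite("pics/w7.png",im)
E
```

```text
t 12.18 p [0.5434 0.237  0.0661] yaw 80.68 F [-0.22  0.01 -0.57] w 0.0351
 t 12.22 p [0.5435 0.2372 0.0663] yaw 80.69 F [-0.39 -0.35 -1.62] w 0.0347
```

View pics/s7.png

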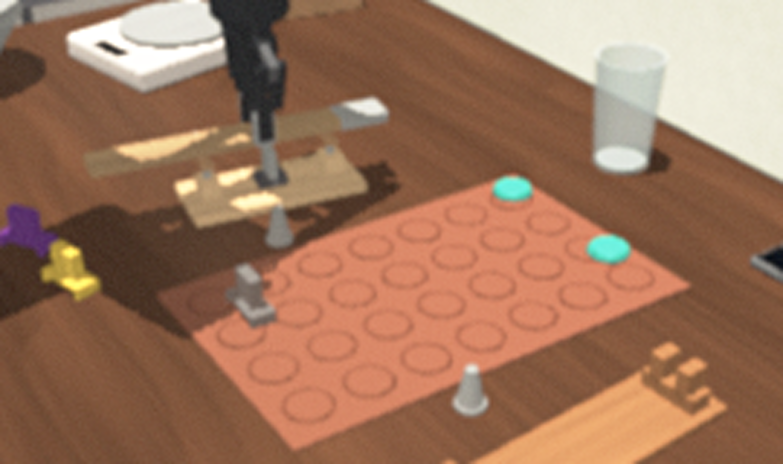

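View pics/w7.png

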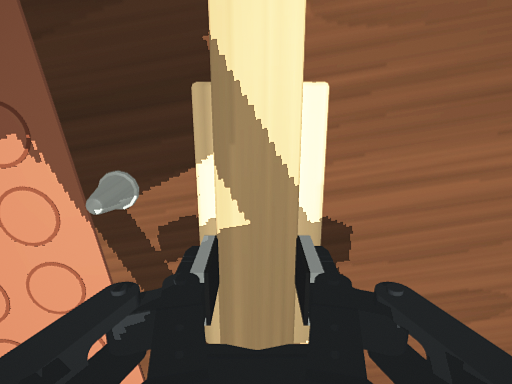

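```bash
python3 - <<'E'
from h import *
s=env.observe(); C=cam("wrist",s); R=toolR(s)
P=toplane(C,[[193,84],[328,83],[204,210],[320,210]],.012); print(P.round(4))
u=np.array([np.cos(np.radians(-9.2)),np.sin(np.radians(-9.2))])
m=P[:2,:2].mean(0); print("edge est",m+.09*u, "TCP offset along", ((s["position"][:2]-(m+.09*u))@u))
E
```

```text
[[0.4617 0.2142 0.012 ]
 [0.4736 0.2902 0.012 ]
 [0.5371 0.2048 0.012 ]
 [0.549  0.2774 0.012 ]]
edge est [0.55649797 0.23781364] TCP offset along -0.012719485796441856
```

```bash
python3 - <<'E'
from h import *
im=np.load("top0.npz")["im"]; C=cam("top"); hsv=cv2.cvtColor(im,cv2.COLOR_BGR2HSV)
sub=im[178:198,150:176]; cv2.imwrite("pics/blade.png",cv2.resize(sub,None,fx=24,fy=24,interpolation=cv2.INTER_NEAREST))
print(toplane(C,[[162.5,186.8]],.05))
E
```

```text
[[0.55211931 0.23390299 0.05      ]]
```

View pics/blade.png

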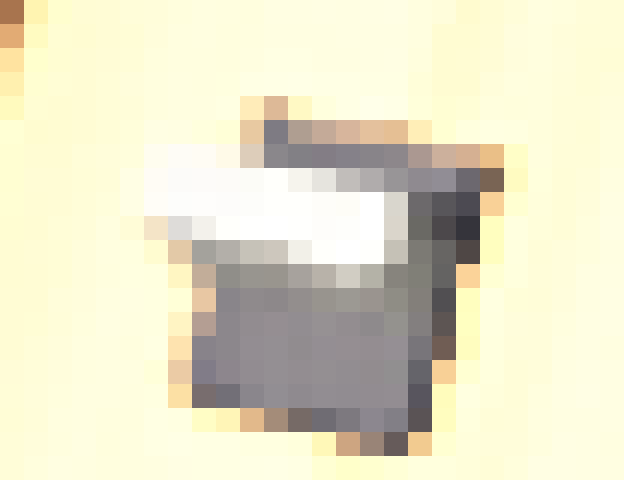

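Emit:
{"op": "arm_command", "data": {
  "moves": [
    [0.3, 0, 8, 0, 0],
    [0.3, 0, 3, 0, 0],
    [0.3, 0, 3, 0, 0],
    [0.3, 0, 0, 0, 0],
    [0.3, 0, 0, 0, 0]
  ]
}}

```text
t: 12.9
position: [0.5432, 0.2385, 0.0523]
tool_rot: [-0.538, 0.539, 0.458, -0.458]
wrist_force: [0.0, 0.0, -1.5]
gripper_width: 0.0349
```

```bash
python3 - <<'E'
from h import *
s=show(); im,d=env.read_camera("side"); s=show(); cv2.imwrite("pics/s8.png",cv2.resize(im[120:200,150:290],None,fx=5,fy=5,interpolation=cv2.INTER_CUBIC))
E
```

```text
t 12.9 p [0.5432 0.2385 0.0523] yaw 80.79 F [ 0.02  0.02 -1.5 ] w 0.0349
 t 12.95 p [0.5433 0.2385 0.0524] yaw 80.79 F [ 0.02  0.23 -1.88] w 0.0346
```

View pics/s8.png

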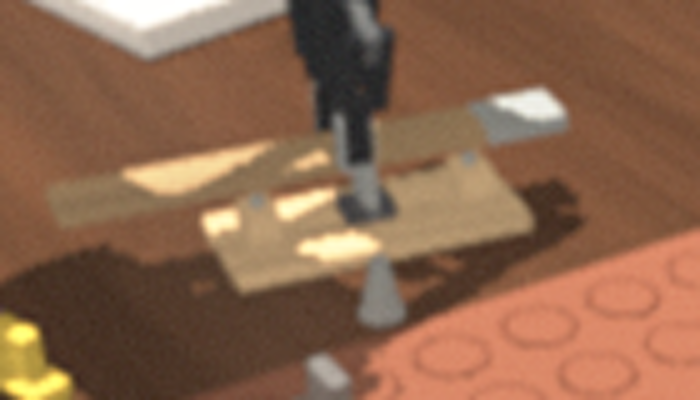

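Emit:
{"op": "arm_command", "data": {
  "moves": [
    [0.3, 0, 1, 0, 0],
    [0.6, 0, 0, 0, 0],
    [0.6, 0, 0, 0, 0],
    [0.6, 0, 0, 0, 0],
    [0.6, 0, 0, 0, 0]
  ]
}}

```text
t: 13.58
position: [0.5433, 0.2384, 0.0513]
tool_rot: [-0.538, 0.539, 0.458, -0.458]
wrist_force: [-0.5, -0.0, 1.0]
gripper_width: 0.051
```

Emit:
{"op": "arm_command", "data": {
  "moves": [
    [0.6, 0, 0, 0, 0],
    [0.6, 0, 0, 0, 0],
    [0.6, 0, 0, 0, 0],
    [0.6, 0, 0, 0, 0],
    [0.6, 0, 0, 0, 0]
  ]
}}

```text
t: 14.2
position: [0.5431, 0.2384, 0.0513]
tool_rot: [0.539, -0.539, -0.458, 0.458]
wrist_force: [-1.1, -0.0, -0.1]
gripper_width: 0.0511
```

```bash
cat > look.py <<'E'
import sys
from h import *
n=sys.argv[1]
s=show(); im,d=env.read_camera("side"); np.savez(f"side{n}.npz",im=im,d=d); cv2.imwrite(f"pics/s{n}.png",cv2.resize(im[120:200,150:290],None,fx=5,fy=5,interpolation=cv2.INTER_CUBIC))
s=show(); im,d=env.read_camera("wrist"); np.savez(f"wr{n}.npz",im=im,d=d,tool_rot=s["tool_rot"],position=s["position"]); cv2.imwrite(f"pics/w{n}.png",im)
P=cloud(cam("wrist",s),d); R=toolR(s)
hsv=cv2.cvtColor(im,cv2.COLOR_BGR2HSV)
for v in range(0,235,30):
    p=P[v:v+10,236:276].reshape(-1,3); q=(p-s["position"])@R
    print(v,"tool z",np.nanmedian(q[:,2]).round(4),"height",np.nanmedian(p[:,2]).round(4))
E
python3 look.py 9
```

```text
t 14.2 p [0.5431 0.2384 0.0513] yaw 80.79 F [-1.08 -0.05 -0.05] w 0.0511
 t 14.25 p [0.5432 0.2384 0.0513] yaw 80.79 F [0.43 0.73 0.15] w 0.0513
0 tool z 0.1023 height 0.0583
30 tool z 0.0922 height 0.0585
60 tool z 0.0817 height 0.0587
90 tool z 0.0707 height 0.0589
120 tool z 0.059 height 0.059
150 tool z 0.0468 height 0.0593
180 tool z 0.034 height 0.0595
210 tool z 0.0206 height 0.0598
```

View pics/s9.png

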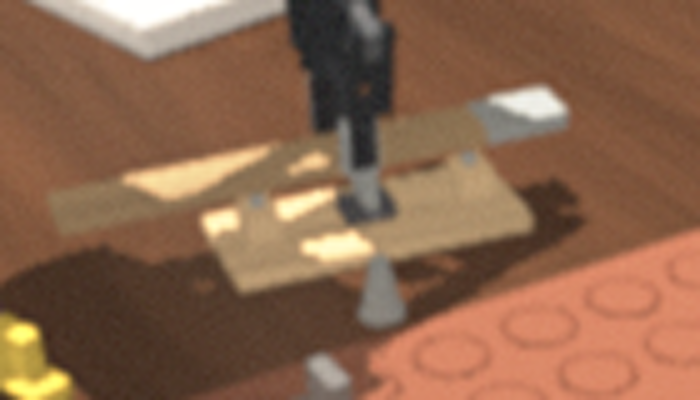

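View pics/w9.png

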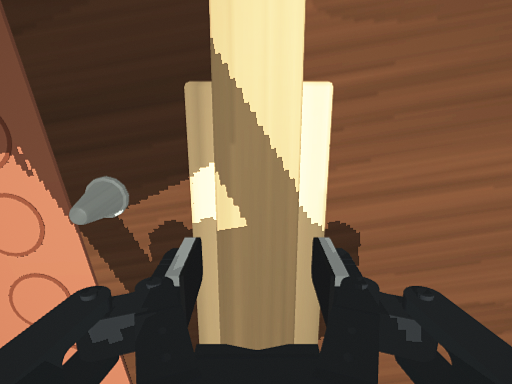

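```bash
cat > slope.py <<'E'
from h import *
def slope(save=None):
    s=env.observe(); im,d=env.read_camera("wrist"); P=cloud(cam("wrist",s),d); R=toolR(s); q=(P-s["position"])@R
    if save: cv2.imwrite(save,im)
    v=np.arange(5,225,5); 
    sel=q[5:225,230:285].reshape(-1,3); h=P[5:225,230:285,2].ravel(); ok=np.isfinite(h)&(h>.04)
    a=np.polyfit(sel[ok,2],h[ok],1)
    tb=(P[...,2]<.004)&(np.abs(q[...,0])>.06)&(np.arange(512)>330)[None]&(np.arange(384)<200)[:,None]
    A=np.c_[q[tb][:,0],q[tb][:,2],np.ones(tb.sum())]; c=np.linalg.lstsq(A,P[tb][:,2],rcond=None)[0]
    print("t",round(s["t"],2),"slope dh/dz",a.round(4),"table fit (x,z,0)",c.round(4), "corrected", (a[0]-c[1]).round(4))
if __name__=="__main__":
    for i in range(3): slope()
E
python3 slope.py
```

```text
t 14.3 slope dh/dz [-0.0181  0.0601] table fit (x,z,0) [ 0.0005 -0.0005  0.0003] corrected -0.0177
t 14.35 slope dh/dz [-0.0183  0.0601] table fit (x,z,0) [ 0.0004 -0.0001  0.0003] corrected -0.0182
t 14.4 slope dh/dz [-0.0181  0.0601] table fit (x,z,0) [ 0.0005 -0.0004  0.0003] corrected -0.0177
```

Emit:
{"op": "arm_command", "data": {
  "moves": [
    [0.6, 0, 0, 0, 0],
    [0.6, 0, 0, 0, 0],
    [0.6, 0, 0, 0, 0],
    [0.6, 0, 0, 0, 0]
  ]
}}

```text
t: 14.95
position: [0.5432, 0.2383, 0.0513]
tool_rot: [-0.539, 0.539, 0.458, -0.458]
wrist_force: [0.6, 0.5, 0.3]
gripper_width: 0.0518
```

```bash
python3 slope.py
```

```text
t 14.95 slope dh/dz [-0.0182  0.0601] table fit (x,z,0) [ 0.0003 -0.0005  0.0004] corrected -0.0177
t 15.0 slope dh/dz [-0.0182  0.0601] table fit (x,z,0) [ 0.0005 -0.0004  0.0003] corrected -0.0178
t 15.05 slope dh/dz [-0.018   0.0601] table fit (x,z,0) [ 0.0004 -0.0004  0.0004] corrected -0.0175
```

Emit:
{"op": "arm_command", "data": {
  "moves": [
    [0.3, 0, 0, 0, 0],
    [0.3, 0, 0, 0, 0],
    [0.3, 0, 0, 0, 0],
    [0.3, 0, -2, 0, 0],
    [0.3, 0, 0, -4, 0]
  ]
}}

```text
t: 15.72
position: [0.5468, 0.2377, 0.0531]
tool_rot: [0.539, -0.538, -0.458, 0.459]
wrist_force: [0.2, -0.7, -1.6]
gripper_width: 0.0346
```

Emit:
{"op": "arm_command", "data": {
  "moves": [
    [0.3, 0, 0, 0, 0],
    [0.3, 0, 2, 0, 0],
    [0.3, 0, 0, 0, 0]
  ]
}}

```text
t: 16.1
position: [0.5473, 0.2377, 0.0516]
tool_rot: [-0.538, 0.539, 0.458, -0.458]
wrist_force: [-0.6, -0.0, 3.5]
gripper_width: 0.0347
```

Emit:
{"op": "arm_command", "data": {
  "moves": [
    [0.6, 0, 0, 0, 0],
    [0.6, 0, 0, 0, 0],
    [0.6, 0, 0, 0, 0],
    [0.6, 0, 0, 0, 0],
    [0.6, 0, 0, 0, 0]
  ]
}}

```text
t: 16.73
position: [0.5471, 0.2377, 0.0512]
tool_rot: [-0.539, 0.539, 0.458, -0.458]
wrist_force: [-0.5, 0.0, -0.4]
gripper_width: 0.0514
```

Emit:
{"op": "arm_command", "data": {
  "moves": [
    [0.6, 0, 0, 0, 0],
    [0.6, 0, 0, 0, 0],
    [0.6, 0, 0, 0, 0],
    [0.6, 0, 0, 0, 0]
  ]
}}

```text
t: 17.23
position: [0.5471, 0.2377, 0.0513]
tool_rot: [-0.539, 0.539, 0.458, -0.458]
wrist_force: [1.0, -0.6, -0.6]
gripper_width: 0.051
```

```bash
python3 slope.py;python3 look.py 10
```

```text
t 17.23 slope dh/dz [-0.0106  0.0602] table fit (x,z,0) [ 0.0005 -0.0002  0.0003] corrected -0.0104
t 17.27 slope dh/dz [-0.0086  0.0603] table fit (x,z,0) [ 0.0001 -0.0005  0.0004] corrected -0.008
t 17.32 slope dh/dz [0.0037 0.0604] table fit (x,z,0) [ 0.0001 -0.0002  0.0004] corrected 0.0039
 t 17.38 p [0.5471 0.2377 0.0513] yaw 80.79 F [-0.26  0.54  0.3 ] w 0.0516
 t 17.43 p [0.5471 0.2377 0.0513] yaw 80.79 F [-0.6  -0.27 -1.15] w 0.0514
0 tool z 0.1015 height 0.0621
30 tool z 0.0916 height 0.062
60 tool z 0.0814 height 0.0618
90 tool z 0.0705 height 0.0616
120 tool z 0.0591 height 0.0614
150 tool z 0.047 height 0.0613
180 tool z 0.0344 height 0.061
210 tool z 0.021 height 0.0607
```

View pics/w10.png

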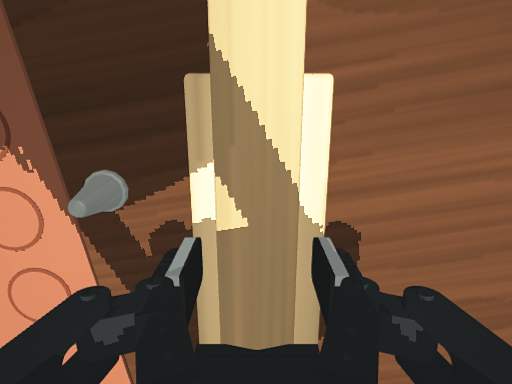

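View pics/s10.png

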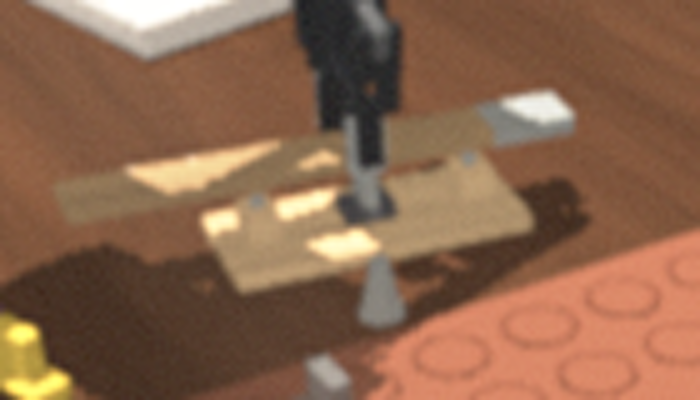

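Emit:
{"op": "arm_command", "data": {
  "moves": [
    [0.6, 0, 0, 0, 0],
    [0.6, 0, 0, 0, 0],
    [0.6, 0, 0, 0, 0],
    [0.6, 0, 0, 0, 0],
    [0.6, 0, 0, 0, 0]
  ]
}}

```text
t: 18.1
position: [0.5471, 0.2377, 0.0513]
tool_rot: [-0.539, 0.539, 0.458, -0.458]
wrist_force: [0.1, 0.1, -0.3]
gripper_width: 0.0512
```

Emit:
{"op": "arm_command", "data": {
  "moves": [
    [0.6, 0, 0, 0, 0],
    [0.6, 0, 0, 0, 0],
    [0.6, 0, 0, 0, 0],
    [0.6, 0, 0, 0, 0]
  ]
}}

```text
t: 18.6
position: [0.5471, 0.2377, 0.0513]
tool_rot: [-0.539, 0.539, 0.458, -0.458]
wrist_force: [0.3, 0.5, 0.0]
gripper_width: 0.0514
```

```bash
python3 slope.py
```

```text
t 18.6 slope dh/dz [-0.0084  0.0602] table fit (x,z,0) [ 0.0003 -0.0003  0.0004] corrected -0.0081
t 18.65 slope dh/dz [-0.0038  0.0603] table fit (x,z,0) [ 0.0002 -0.0005  0.0004] corrected -0.0033
t 18.7 slope dh/dz [0.0074 0.0604] table fit (x,z,0) [ 0.0004 -0.0003  0.0004] corrected 0.0078
```

Emit:
{"op": "arm_command", "data": {
  "moves": [
    [0.6, 0, 0, 0, 0],
    [0.6, 0, 0, 0, 0],
    [0.6, 0, 0, 0, 0],
    [0.6, 0, 0, 0, 0],
    [0.6, 0, 0, 0, 0]
  ]
}}

```text
t: 19.38
position: [0.5471, 0.2377, 0.0513]
tool_rot: [-0.539, 0.539, 0.458, -0.458]
wrist_force: [0.8, -0.4, -1.1]
gripper_width: 0.0514
```

Emit:
{"op": "arm_command", "data": {
  "moves": [
    [0.6, 0, 0, 0, 0],
    [0.6, 0, 0, 0, 0],
    [0.6, 0, 0, 0, 0],
    [0.6, 0, 0, 0, 0],
    [0.6, 0, 0, 0, 0]
  ]
}}

```text
t: 20.0
position: [0.5471, 0.2377, 0.0513]
tool_rot: [-0.539, 0.539, 0.458, -0.458]
wrist_force: [-0.8, 0.2, -0.2]
gripper_width: 0.0517
```

```bash
python3 slope.py; python3 slope.py
```

```text
t 20.0 slope dh/dz [0.0108 0.0604] table fit (x,z,0) [ 0.0003 -0.0004  0.0004] corrected 0.0112
t 20.05 slope dh/dz [0.0075 0.0604] table fit (x,z,0) [ 0.0004 -0.0005  0.0003] corrected 0.008
t 20.1 slope dh/dz [-0.0014  0.0603] table fit (x,z,0) [ 0.0001 -0.0006  0.0004] corrected -0.0008
t 20.15 slope dh/dz [-0.0072  0.0603] table fit (x,z,0) [ 0.0006 -0.0003  0.0003] corrected -0.0069
t 20.2 slope dh/dz [-0.0022  0.0603] table fit (x,z,0) [ 0.0007 -0.0004  0.0003] corrected -0.0018
t 20.25 slope dh/dz [0.0066 0.0604] table fit (x,z,0) [ 0.0003 -0.0005  0.0004] corrected 0.0071
```

Emit:
{"op": "arm_command", "data": {
  "moves": [
    [0.6, 0, -20, 0, 0],
    [0.6, 0, -40, 0, 0],
    [0.7, 0, -40, 0, 0]
  ]
}}

```text
t: 20.68
position: [0.5468, 0.2376, 0.152]
tool_rot: [0.539, -0.538, -0.458, 0.459]
wrist_force: [0.2, 1.1, -0.5]
gripper_width: 0.0596
```

```bash
python3 - <<'E'
from h import *
plan([0.47,0.055,0.14],87.8,1)
E
python3 look.py 11
```

```text
from [0.5468 0.2376 0.152 ] yaw 80.78 turn total -0.122 n 4
[1, -48.1, 3.0, 11.6, -0.0306]
[1, -47.7, 3.0, 13.1, -0.0306]
[1, -47.3, 3.0, 14.6, -0.0306]
[1, -46.9, 3.0, 16.0, -0.0306]
 t 20.68 p [0.5468 0.2376 0.152 ] yaw 80.78 F [ 0.17  1.14 -0.47] w 0.0596
 t 20.73 p [0.55   0.2387 0.1577] yaw 80.8 F [1.75 0.78 3.12] w 0.06
0 tool z 0.1281 height 0.0596
30 tool z 0.1103 height 0.0596
60 tool z 0.0914 height 0.0598
90 tool z 0.0715 height 0.0599
120 tool z 0.0514 height 0.06
150 tool z 0.0296 height 0.0601
180 tool z 0.0068 height 0.0602
210 tool z -0.0173 height 0.0604
```

View pics/w11.png

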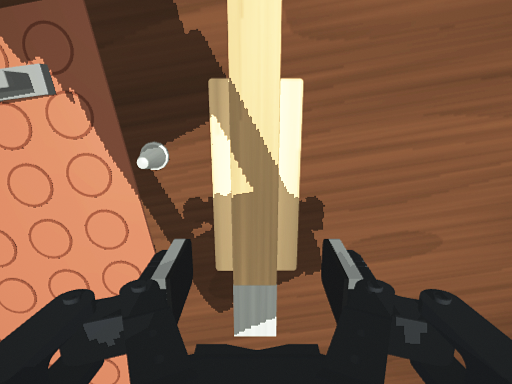

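```bash
python3 - <<'E'
from h import *
z=np.load("wr11.npz"); s=dict(position=z["position"],tool_rot=z["tool_rot"]); C=cam("wrist",s)
P=toplane(C,[[209,79],[303,79],[215.5,270],[297,270]],.012)[:,:2]
print("base len",np.linalg.norm(P[0]-P[2]),np.linalg.norm(P[1]-P[3]),"wid",np.linalg.norm(P[0]-P[1]),np.linalg.norm(P[2]-P[3]),"centre",P.mean(0))
Q=toplane(C,[[234,336],[277,336]],.06)[:,:2]; u=np.array([np.cos(np.radians(-9.2)),np.sin(np.radians(-9.2))])
print("stick end",Q.mean(0),"stick centre-stand along", (Q.mean(0)-150e-3*u-P.mean(0))@u, "perp",(Q.mean(0)-P.mean(0))@[-u[1],u[0]], np.linalg.norm(Q[0]-Q[1]))
E
```

```text
base len 0.17734717240598472 0.17754417138088796 wid 0.07798650161981152 0.0800780307083452 centre [0.55500218 0.23820578]
stick end [0.67937228 0.21738222] stick centre-stand along -0.023900461055778754 perp -0.0006712527034133363 0.037604613033125005
```

Emit:
{"op": "arm_command", "data": {
  "moves": [
    [1, -48, 3, 12, -0.03],
    [1, -48, 3, 13, -0.03],
    [1, -47, 3, 15, -0.03],
    [1, -47, 3, 16, -0.03],
    [1, 0, 0, 0, 0]
  ]
}}

```text
t: 21.4
position: [0.467, 0.0532, 0.1384]
tool_rot: [0.512, -0.51, -0.488, 0.49]
wrist_force: [-0.7, 0.6, 1.0]
gripper_width: 0.0854
```

Emit:
{"op": "arm_command", "data": {
  "moves": [
    [1, 0, 0, 0, 0],
    [1, 0, 0, 0, 0]
  ]
}}

```text
t: 21.65
position: [0.4703, 0.0562, 0.1393]
tool_rot: [-0.51, 0.51, 0.49, -0.49]
wrist_force: [0.8, -0.2, 0.2]
gripper_width: 0.0853
```

```bash
python3 - <<'E'
from h import *
s=show(); im,d=env.read_camera("wrist"); np.savez("wr12.npz",im=im,d=d,tool_rot=s["tool_rot"],position=s["position"]); cv2.imwrite("pics/w12.png",im); show()
im,d=env.read_camera("top"); np.savez("top12.npz",im=im,d=d); cv2.imwrite("pics/t12.png",im)
E
```

```text
t 21.65 p [0.4703 0.0562 0.1393] yaw 87.72 F [ 0.82 -0.16  0.18] w 0.0853
 t 21.7 p [0.4702 0.0563 0.1393] yaw 87.73 F [-0.21  0.49 -0.47] w 0.0854
```

View pics/w12.png

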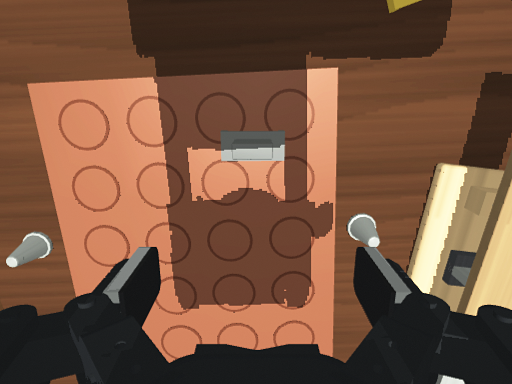

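View pics/t12.png

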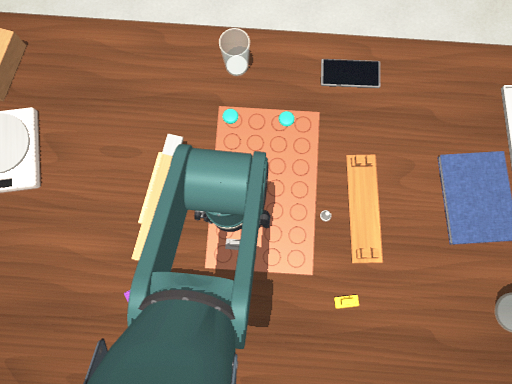

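```bash
python3 - <<'E'
from h import *
z=np.load("wr12.npz"); im=z["im"]; s=dict(position=z["position"],tool_rot=z["tool_rot"]); C=cam("wrist",s);R=toolR(s)
cv2.imwrite("pics/c12.png",cv2.resize(im[120:170,210:295],None,fx=8,fy=8,interpolation=cv2.INTER_NEAREST))
P=cloud(C,z["d"]); q=(P-s["position"])@R
sub=P[120:170,210:295]; sq=q[120:170,210:295]
for lo,hi,n in ((.035,.048,"tab"),(.010,.018,"plate")):
    m=(sub[...,2]>lo)&(sub[...,2]<hi); a=sq[m]; print(n,m.sum(),"x",np.percentile(a[:,0],[1,99])*1000,"z",np.percentile(a[:,2],[1,99])*1000,"h",np.median(sub[m][:,2]), rect(sub[m]))
E
```

```text
tab 725 x [-18.00014095  11.37263893] z [26.0608342 37.9899319] h 0.04220286008818824 (array([0.43824786, 0.05417274]), [np.float32(29.650276), np.float32(12.128303)], np.float32(87.72875))
plate 1102 x [-29.11725623  22.24262549] z [20.27164628 43.93056289] h 0.014332954135090392 (array([0.43816379, 0.05399084]), [np.float32(52.070652), np.float32(23.951918)], np.float32(87.75864))
```

View pics/c12.png

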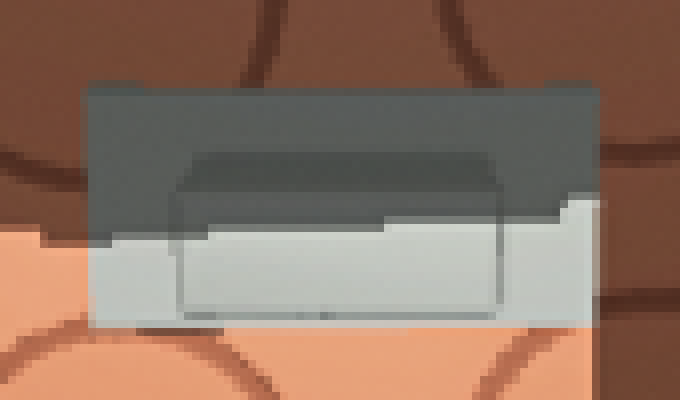

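Emit:
{"op": "arm_command", "data": {
  "moves": [
    [1, -3, 30, 32, 0],
    [1, 0, 50, 0, 0],
    [0.8, 0, 40, 0, 0],
    [0.6, 0, 0, 0, 0],
    [0.6, 0, 0, 0, 0]
  ],
  "newtons": 20
}}

```text
t: 22.38
position: [0.4382, 0.054, 0.02]
tool_rot: [-0.51, 0.51, 0.49, -0.49]
wrist_force: [0.6, 0.1, 0.8]
gripper_width: 0.0511
```

```bash
python3 - <<'E'
from h import *
s=show(); im,d=env.read_camera("wrist"); cv2.imwrite("pics/w13.png",im); s=show()
E
```

```text
t 22.38 p [0.4382 0.054  0.02  ] yaw 87.7 F [0.6  0.09 0.8 ] w 0.0511
 t 22.43 p [0.4388 0.0539 0.0205] yaw 87.7 F [0.55 0.27 0.35] w 0.0513
```

View pics/w13.png

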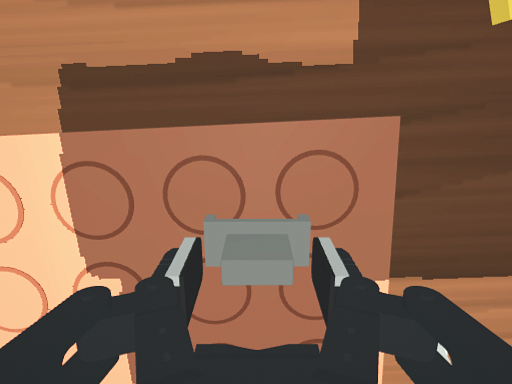

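Emit:
{"op": "arm_command", "data": {
  "moves": [
    [0.2, 0, 0, 0, 0],
    [0.2, 0, 0, 0, 0],
    [0.2, 0, 0, 0, 0],
    [0.2, 0, -20, 0, 0],
    [0.2, 0, -60, 0, 0]
  ]
}}

```text
t: 23.05
position: [0.4357, 0.0536, 0.0991]
tool_rot: [0.511, -0.509, -0.488, 0.491]
wrist_force: [0.9, -0.7, -0.3]
gripper_width: 0.0296
```

Emit:
{"op": "arm_command", "data": {
  "moves": [
    [0.2, 0, -40, 0, 0],
    [0.2, 0, 0, 0, 0]
  ]
}}

```text
t: 23.3
position: [0.4404, 0.0536, 0.1431]
tool_rot: [-0.508, 0.512, 0.492, -0.488]
wrist_force: [1.0, 0.1, -0.8]
gripper_width: 0.0295
```

```bash
python3 - <<'E'
from h import *
s=show()
plan([0.554,0.238,0.135],80.8,0.2)
E
```

```text
t 23.3 p [0.4404 0.0536 0.1431] yaw 87.66 F [ 0.96  0.1  -0.84] w 0.0295
from [0.4404 0.0536 0.1431] yaw 87.66 turn total 0.12 n 4
[0.2, 47.2, 2.0, -26.5, 0.0299]
[0.2, 48.0, 2.0, -25.1, 0.0299]
[0.2, 48.7, 2.0, -23.6, 0.0299]
[0.2, 49.4, 2.0, -22.2, 0.0299]
```

Emit:
{"op": "arm_command", "data": {
  "moves": [
    [0.2, 47, 2, -26, 0.03],
    [0.2, 48, 2, -25, 0.03],
    [0.2, 49, 2, -24, 0.03],
    [0.2, 49, 2, -23, 0.03],
    [0.2, 0, 0, 0, 0]
  ]
}}

```text
t: 23.92
position: [0.5535, 0.2406, 0.1305]
tool_rot: [-0.538, 0.538, 0.46, -0.458]
wrist_force: [-1.1, -0.1, -0.1]
gripper_width: 0.0296
```

Emit:
{"op": "arm_command", "data": {
  "moves": [
    [0.2, 0, 0, 0, 0],
    [0.2, 0, 0, 0, 0],
    [0.2, 0, 0, 0, 0]
  ]
}}

```text
t: 24.3
position: [0.551, 0.2366, 0.1314]
tool_rot: [0.539, -0.539, -0.458, 0.458]
wrist_force: [0.0, -0.4, -0.2]
gripper_width: 0.0292
```

```bash
python3 look.py 14
```

```text
t 24.3 p [0.551  0.2366 0.1314] yaw 80.73 F [ 0.01 -0.43 -0.16] w 0.0292
 t 24.35 p [0.5513 0.2367 0.1314] yaw 80.73 F [ 0.2  -0.95 -0.8 ] w 0.0296
0 tool z 0.1217 height 0.0599
30 tool z 0.1057 height 0.06
60 tool z 0.089 height 0.0601
90 tool z 0.0718 height 0.0601
120 tool z 0.0529 height 0.0602
150 tool z 0.0339 height 0.0602
180 tool z 0.0134 height 0.0603
210 tool z -0.0057 height 0.0607
```

View pics/w14.png

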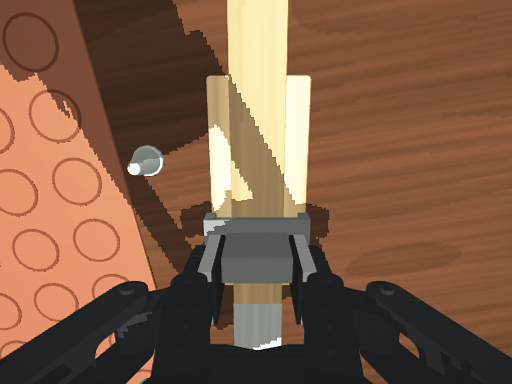

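View pics/s14.png

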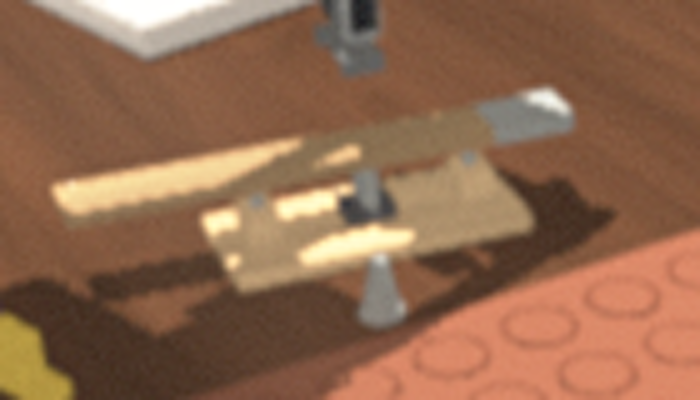

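```bash
python3 - <<'E'
from h import *
z=np.load("wr14.npz"); im=z["im"]; s=dict(position=z["position"],tool_rot=z["tool_rot"]); C=cam("wrist",s);R=toolR(s)
print(s["position"])
P=cloud(C,z["d"]); q=(P-s["position"])@R*1000; h=P[...,2]
b=(h>.008)&(h<.016); b[:,:190]=0;b[:,330:]=0;b[:60]=0;b[220:]=0
for side,sl in (("L",slice(190,228)),("R",slice(288,330))):
    m=np.zeros_like(b);m[:,sl]=b[:,sl]; a=q[m]; print(side,m.sum(),"x",a[:,0].min().round(1),a[:,0].max().round(1),"z max",np.percentile(a[:,2],[99,99.9]),a[:,2].max(),"h",np.median(h[m]))
st=(h>.056)&(h<.064)
for v in (10,60,110,160,190): 
    i=np.where(st[v]&(np.abs(np.arange(512)-256)<60))[0]; print(v,q[v,i[0],[0,2]].round(1),q[v,i[-1],[0,2]].round(1))
# marker plate in tool frame
k=(q[...,1]>-20)&(q[...,1]<0)&(np.abs(q[...,0])<30)&(np.abs(q[...,2])<20)
k[:, :195]=0;k[:,318:]=0; k[300:]=0
a=q[k]; print("plate",k.sum(),a.min(0),a.max(0))
E
```

```text
[0.55125354 0.23669972 0.1314476 ]
L 2659 x -38.8 -22.1 z max [84.75506453 85.54337882] 85.64045490163741 h 0.012197787687539652
R 2802 x 23.8 41.6 z max [84.77306458 85.59204329] 85.61866282592673 h 0.01222832481037503
10 [-17.2 118.9] [ 17.9 118.8]
60 [-17.3  91.6] [18.1 91.7]
110 [-17.3  62.1] [18.2 62.1]
160 [-17.4  30. ] [18.2 30.2]
190 [-17.2   9.2] [18.   9.7]
plate 2111 [-27.05951671 -19.98602202 -12.46616216] [26.90534283 -0.03128901 10.36742797]
```

Emit:
{"op": "arm_command", "data": {
  "moves": [
    [0.2, 0.5, 25, -4, 0],
    [0.2, 0, 20, 0, 0],
    [0.2, 0, 0, 0, 0],
    [0.2, 0, 0, 0, 0],
    [0.2, 0, 0, 0, 0]
  ]
}}

```text
t: 25.02
position: [0.5564, 0.2376, 0.0873]
tool_rot: [-0.538, 0.539, 0.459, -0.458]
wrist_force: [0.6, -0.2, -0.4]
gripper_width: 0.0293
```

```bash
python3 - <<'E'
from h import *
s=show(); im,d=env.read_camera("wrist"); s=env.observe(); cv2.imwrite("pics/w15.png",im); C=cam("wrist",s);R=toolR(s)
P=cloud(C,d); q=(P-s["position"])@R*1000; h=P[...,2]
b=(h>.008)&(h<.016); b[:,:150]=0;b[:,360:]=0;b[:40]=0;b[200:]=0
for sl in (slice(150,225),slice(290,360)):
    m=np.zeros_like(b);m[:,sl]=b[:,sl]; a=q[m]; print(m.sum(),"x",np.percentile(a[:,0],[.5,99.5]).round(1),"zmax",np.percentile(a[:,2],[98,99.9]).round(1))
st=(h>.056)&(h<.064)
for v in (10,60,110,140):
    i=np.where(st[v]&(np.abs(np.arange(512)-256)<80))[0]; print(v,q[v,i[0],[0,2]].round(1),q[v,i[-1],[0,2]].round(1),h[v,256].round(4))
show()
E
```

```text
t 25.02 p [0.5564 0.2376 0.0873] yaw 80.79 F [ 0.55 -0.19 -0.37] w 0.0293
3176 x [-40.3 -24.7] zmax [89.6 91.1]
3608 x [21.5 39.5] zmax [89.7 91.2]
10 [-19.2 108.5] [ 16.6 108.6] 0.061
60 [-19.   86.9] [16.3 86.9] 0.0598
110 [-19.4  63.4] [16.5 63.5] 0.0614
140 [-19.3  48.4] [16.4 48.5] 0.0613
 t 25.07 p [0.5563 0.2376 0.0873] yaw 80.79 F [ 0.45  0.45 -0.77] w 0.0294
```

View pics/w15.png

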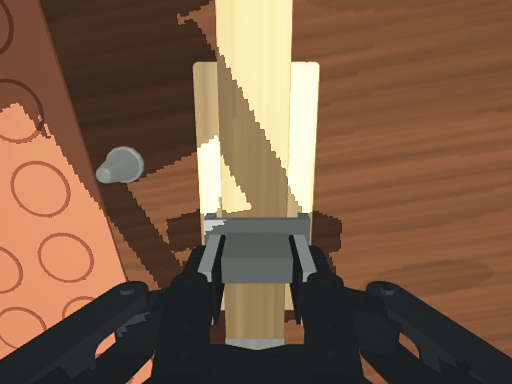

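Emit:
{"op": "arm_command", "data": {
  "moves": [
    [0.2, -1.4, 0, 1, 0],
    [0.2, 0, 4, 0, 0],
    [0.2, 0, 4, 0, 0],
    [0.2, 0, 4, 0, 0],
    [0.2, 0, 2, 0, 0]
  ]
}}

```text
t: 25.7
position: [0.5542, 0.2362, 0.0717]
tool_rot: [0.539, -0.538, -0.458, 0.458]
wrist_force: [0.3, 0.1, -0.5]
gripper_width: 0.0295
```

Emit:
{"op": "arm_command", "data": {
  "moves": [
    [0.2, 0, 1.5, 0, 0],
    [0.2, 0, 0, 0, 0],
    [0.2, 0, 0, 0, 0]
  ]
}}

```text
t: 26.08
position: [0.5546, 0.2363, 0.0708]
tool_rot: [-0.539, 0.539, 0.458, -0.458]
wrist_force: [-0.2, 0.0, 0.1]
gripper_width: 0.0296
```

```bash
python3 look.py 16
```

```text
t 26.07 p [0.5546 0.2363 0.0708] yaw 80.78 F [-0.19  0.    0.14] w 0.0296
 t 26.12 p [0.5546 0.2363 0.0708] yaw 80.79 F [-0.56  0.13  0.58] w 0.0297
0 tool z 0.1066 height 0.0606
30 tool z 0.0952 height 0.0605
60 tool z 0.0832 height 0.0605
90 tool z 0.0707 height 0.0605
120 tool z 0.0576 height 0.0604
150 tool z 0.0437 height 0.0604
180 tool z 0.0292 height 0.0605
210 tool z 0.0139 height 0.0606
```

View pics/w16.png

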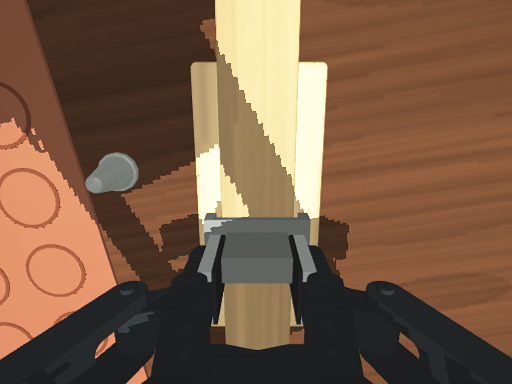

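View pics/s16.png

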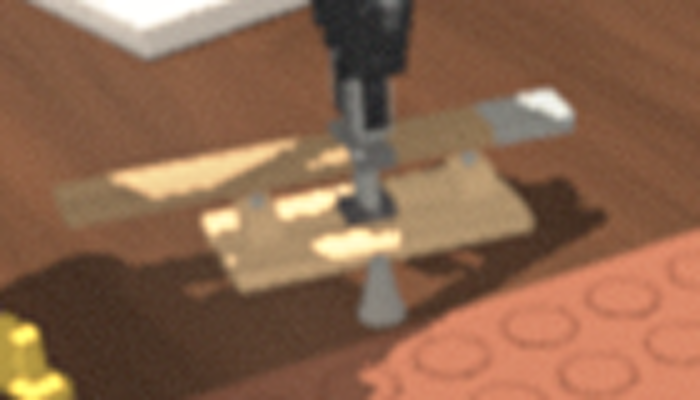

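```bash
cat > chk.py <<'E'
import sys
from h import *
z=np.load(f"wr{sys.argv[1]}.npz"); s=dict(position=z["position"],tool_rot=z["tool_rot"]); C=cam("wrist",s);R=toolR(s)
P=cloud(C,z["d"]); q=(P-s["position"])@R*1000; h=P[...,2]
b=(h>.008)&(h<.016); b[:,:150]=0;b[:,360:]=0;b[:40]=0;b[200:]=0
for sl in (slice(150,222),slice(295,360)):
    m=np.zeros_like(b);m[:,sl]=b[:,sl]; a=q[m]; print(m.sum(),"x",np.percentile(a[:,0],[.5,99.5]).round(1),"zmax",np.percentile(a[:,2],[98,99.9]).round(1))
st=(h>.056)&(h<.0635)
for v in (10,60,110,140):
    i=np.where(st[v]&(np.abs(np.arange(512)-256)<80))[0]; print(v,q[v,i[0],[0,2]].round(1),q[v,i[-1],[0,2]].round(1))
for n,lo,hi in (("plate",.0632,.067),("tab",.085,.097)):
    k=(h>lo)&(h<hi)&(np.abs(q[...,0])<45)&(np.abs(q[...,2])<60); k[:150]=0
    if k.sum()>20:
        a=q[k]; print(n,k.sum(),np.percentile(a,[1],axis=0).round(1),np.percentile(a,[99],axis=0).round(1),rect(P[k]))
E
python3 chk.py 16
```

```text
3430 x [-38.6 -23.1] zmax [87.8 89.4]
3779 x [24.1 41.1] zmax [88.1 89.5]
10 [-17.4 104.7] [ 17.8 104.4]
60 [-17.7  85.2] [18.2 85.2]
110 [-17.3  64. ] [17.9 64. ]
140 [-17.3  50.5] [18.  50.5]
plate 1619 [[-25.6   4.1   1.2]] [[25.7  7.5 12.8]] (array([0.54824597, 0.23742409]), [np.float32(52.231224), np.float32(13.415938)], np.float32(80.840645))
tab 3343 [[-27.1 -25.9 -10. ]] [[ 27.4 -14.4  10. ]] (array([0.55571021, 0.23619365]), [np.float32(56.81291), np.float32(22.929022)], np.float32(80.60121))
```

Emit:
{"op": "arm_command", "data": {
  "moves": [
    [0.45, 0, 0, 0, 0],
    [0.5, 0, 0, 0, 0],
    [0.5, 0, 0, 0, 0],
    [0.5, 0, 0, 0, 0],
    [0.5, 0, 0, 0, 0]
  ]
}}

```text
t: 26.8
position: [0.5545, 0.2362, 0.0708]
tool_rot: [-0.539, 0.539, 0.458, -0.458]
wrist_force: [-0.2, 0.3, 0.4]
gripper_width: 0.0425
```

Emit:
{"op": "arm_command", "data": {
  "moves": [
    [0.5, 0, -10, 0, 0],
    [0.5, 0, -20, 0, 0],
    [0.5, 0, -40, 0, 0],
    [0.5, 0, 0, 25, 0],
    [0.5, 0, 0, 0, 0]
  ]
}}

```text
t: 27.42
position: [0.5284, 0.2404, 0.1417]
tool_rot: [0.538, -0.538, -0.458, 0.459]
wrist_force: [0.1, 0.2, -0.8]
gripper_width: 0.0421
```

Emit:
{"op": "arm_command", "data": {
  "moves": [
    [0.5, 0, 0, 0, 0],
    [0.5, 0, 0, 0, 0],
    [0.5, 0, 0, 0, 0],
    [0.5, 0, 0, 0, 0],
    [0.5, 0, 0, 0, 0]
  ]
}}

```text
t: 28.05
position: [0.5299, 0.2402, 0.1407]
tool_rot: [-0.539, 0.539, 0.458, -0.458]
wrist_force: [0.0, -0.1, -0.6]
gripper_width: 0.043
```

```bash
python3 look.py 17; python3 chk.py 17
```

```text
t 28.05 p [0.5299 0.2402 0.1407] yaw 80.78 F [ 0.01 -0.06 -0.59] w 0.043
 t 28.1 p [0.5298 0.2402 0.1407] yaw 80.78 F [ 0.06 -0.09 -0.62] w 0.0425
0 tool z 0.1239 height 0.0602
30 tool z 0.1073 height 0.0602
60 tool z 0.0899 height 0.0602
90 tool z 0.0716 height 0.0602
120 tool z 0.0522 height 0.0603
150 tool z 0.0324 height 0.0603
180 tool z 0.011 height 0.0603
210 tool z -0.0112 height 0.0607
1170 x [-89.2 -28.4] zmax [62.6 64.1]
1054 x [31.  41.3] zmax [63.4 64.2]
10 [-17.3 120.9] [ 18.2 121.3]
60 [-17.4  92.6] [18.3 92.7]
110 [-17.4  61.8] [18.4 61.8]
140 [-17.1  42.1] [18.  42.1]
plate 1261 [[-25.5  74.  -36.2]] [[ 25.9  77.4 -12.3]] (array([0.55383307, 0.23648714]), [np.float32(52.184017), np.float32(24.886982)], np.float32(81.39269))
tab 964 [[-14.2  47.1 -29.6]] [[ 14.6  55.3 -18. ]] (array([0.55335876, 0.23669737]), [np.float32(29.705696), np.float32(12.075223)], np.float32(80.78281))
```

View pics/w17.png

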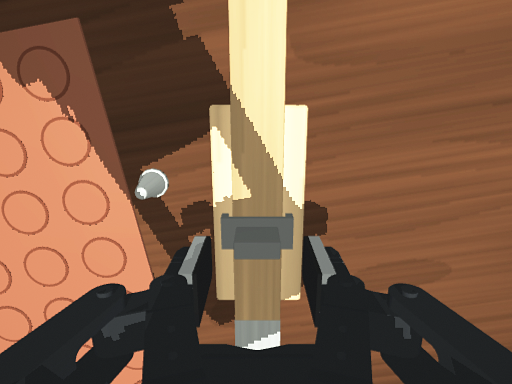

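View pics/s17.png

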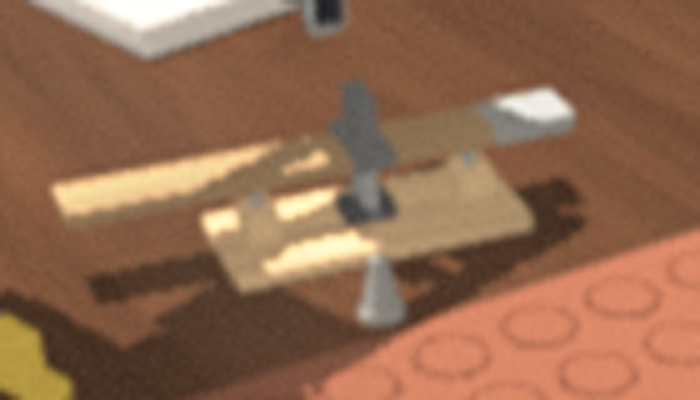

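```bash
python3 - <<'E'
from h import *
z=np.load("wr17.npz"); s=dict(position=z["position"],tool_rot=z["tool_rot"]); C=cam("wrist",s);R=toolR(s)
q=(toplane(C,[[212,105],[307,105],[218,299],[300,299]],.012)-s["position"])@R*1000
print(q[:,[0,2]].round(1), q.mean(0).round(1))
E
python3 slope.py
```

```text
[[ -35.4   64.1]
 [  40.5   64.2]
 [ -36.3 -113.5]
 [  41.5 -113.5]] [  2.6 128.7 -24.7]
t 28.15 slope dh/dz [-0.0051  0.0608] table fit (x,z,0) [ 0.0004 -0.0003  0.0004] corrected -0.0048
t 28.2 slope dh/dz [-0.0054  0.0608] table fit (x,z,0) [ 0.0006 -0.0002  0.0004] corrected -0.0051
t 28.25 slope dh/dz [-0.0069  0.0608] table fit (x,z,0) [ 0.0006 -0.0004  0.0003] corrected -0.0065
```

Emit:
{"op": "arm_command", "data": {
  "moves": [
    [0.5, 0, 0, 0, 0],
    [0.5, 0, 0, 0, 0],
    [0.5, 0, 0, 0, 0],
    [0.5, 0, 0, 0, 0],
    [0.5, 0, 0, 0, 0]
  ]
}}

```text
t: 28.92
position: [0.5298, 0.2403, 0.1408]
tool_rot: [-0.539, 0.539, 0.458, -0.458]
wrist_force: [0.6, 0.0, -0.0]
gripper_width: 0.0429
```

Emit:
{"op": "arm_command", "data": {
  "moves": [
    [0.5, 0, 0, 0, 0],
    [0.5, 0, 0, 0, 0],
    [0.5, 0, 0, 0, 0],
    [0.5, 0, 0, 0, 0],
    [0.5, 0, 0, 0, 0]
  ]
}}

```text
t: 29.55
position: [0.5298, 0.2403, 0.1408]
tool_rot: [-0.539, 0.539, 0.458, -0.458]
wrist_force: [-0.0, 0.1, 0.3]
gripper_width: 0.0426
```

```bash
python3 look.py 18; python3 chk.py 18 | tail -2; python3 look.py 19 | tail -8; python3 -c "
from plant import env
print(env.job_done())"
```

```text
t 29.55 p [0.5298 0.2403 0.1408] yaw 80.79 F [-0.05  0.1   0.29] w 0.0426
 t 29.6 p [0.5298 0.2402 0.1408] yaw 80.79 F [-0.23 -0.7  -0.34] w 0.0425
0 tool z 0.1239 height 0.0605
30 tool z 0.1072 height 0.0605
60 tool z 0.0897 height 0.0603
90 tool z 0.0719 height 0.0604
120 tool z 0.0524 height 0.0604
150 tool z 0.0322 height 0.0603
180 tool z 0.0111 height 0.0604
210 tool z -0.0111 height 0.0607
plate 1251 [[-25.5  74.6 -36.2]] [[ 25.9  77.5 -12.3]] (array([0.55382794, 0.23649065]), [np.float32(51.97464), np.float32(24.895193)], np.float32(81.03502))
tab 956 [[-14.3  47.  -29.6]] [[ 14.6  55.5 -18.2]] (array([0.55350275, 0.23655003]), [np.float32(30.067091), np.float32(12.17428)], np.float32(80.67586))
0 tool z 0.124 height 0.0603
30 tool z 0.1073 height 0.0603
60 tool z 0.0899 height 0.0604
90 tool z 0.0713 height 0.0603
120 tool z 0.0522 height 0.0603
150 tool z 0.0325 height 0.0603
180 tool z 0.0111 height 0.0604
210 tool z -0.0112 height 0.0608
the job is handed in; nothing more can be done
None
```

The stick is balanced level on the steel edge with the grey marker saddle seated on it above the edge, and I handed the job in at about 29.7 s of the 72 s allowed.

**What I did:**
- I lifted the stick from the rack, stood it on edge on the mat and tipped it flat with one finger. I then took it again over its 36 mm width.
- On the first try it came to rest tilted 0.018 rad, with the near end low. I moved it 4 mm along and let it go. It rocked for more than 2.5 s, longer than the 1 to 2 s described, and was level when I came back with the marker.
- I then set the marker down on it.

**Last checks:**
- **Level:** the stick's upper face stood at 60.3 to 60.4 mm along its visible length, within about 0.002 rad. It was unchanged about 1.5 s after the first look, with the gripper clear above it.
- **Marker:** the plate lay flat on the stick, square to it within about 1 degree and 1 to 2 mm from the middle of the edge, where 6 mm is allowed.
- **Bystanders:** no move came near the nozzles or shells. I did not re-measure their positions at the end.

**What disagreed:**
- The two wrist-moment estimates of the balance point (18 and 35 mm from the middle) did not match. I started the trial at about 30 mm, and it ended at about 25 mm.
- The top and wrist cameras put the edge up to 4 mm apart along the stick. I used the wrist reading, taken with the arm standing still.
- My last slope script gave about -0.005 rad, but it was also picking up the marker's plate. I went by the face heights instead.

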